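# Pack the sailboat kit into its slide-lid case

## Robot

A 6-joint arm with a two-finger parallel gripper is mounted at the origin on the work surface. World frame = base frame: x ahead of the robot, y to its left, z up, the work surface at z = 0. Lengths are in mm, angles in rad, forces in N, time in s.
With the tool pointing down it reaches from about 275 to 725 mm from the base axis. Payload 5.6 kg.
Tool frame: the origin (TCP) lies midway between the tips of the shut fingers; the grasp point (between the pads) lies 19 mm behind it; z points along the fingers, y is the direction in which the jaws open and shut (so a half turn about z gives the same grasp; the last joint's range is limited). The gripper opens to 85 mm and grips with 20 to 120 N. Pads are 22 mm wide; open, the fingers measure 114 mm over their backs; the gripper's body (76 mm by 85 mm) begins 54 mm behind the grasp point. The pads swing forward as they close: fully open they stand 13 mm farther back than shut.
Start: joints at [1.461, 0.255, 0.108, 0, -1.424, -0.285], TCP at [211.516, 507.695, 231.283] pointing down, gripper open.
Joint ranges: [-2.95, 2.95], [-1.21, 1.97], [-1.09, 1.5], [-2.87, 1.71], [-2.94, -0.07], [-3.05, 3.05]. Speed limits (rad/s): [2.57, 2.57, 3.14, 3.14, 3.14, 3.14].

## Interface

Orientations are given as a rotation vector (axis times angle).
In Python, from workcell import env, viewer, job_done gives the robot as it stands.
- The arm moves only by the tool send_rows, never from a script. Its arguments are lists of equal length, an entry for each row: "travel": the shift along the tool's x, y, z as a fraction of full scale, a list of three; "dr": the turn, a rotation vector about the tool's x, y, z as a fraction of full scale, a list of three; "claw": the gripper command: -1 is fully open, 1 is shut, values between are in proportion. A call has 1 to 12 rows; each row is the pose to reach, as a shift and turn from the pose commanded when the call began, along the tool's axes at that moment, turning the shorter way round; what a row does not reach only later rows make up. Full scale, the value 1, is 400 mm for a shift and 180 degrees for a turn. A row lasts 1/8 s, in which the tool goes at most 62.5 mm and 10.7 degrees, less where a joint would pass 70% of its speed; a pose out of reach is approached as far as the arm can. A call with a number of a shift or a turn outside -1 to 1 is refused whole. A call with a gripper value outside its range is refused whole. The fingers move at their own pace and stop on an object; "force" is the grip in N (left out, the last holds). Time passes only in rows, so rows that repeat a pose let the fingers close. It gives the time, the measured TCP pose, the force and the opening at its end, in the units of the state.
- env.read_state(): the state, without advancing time (a new reading comes with each control period).
- viewer.capture(name): name is "scene" or "top" or "wrist"; returns a dict with "frame" (400x640x3 uint8, blue, green, red), "camera_matrix" (3x3 intrinsics, pixels), "dist" ([k1, k2, p1, p2, k3] as OpenCV has them; the pictures are not rectified), "camera_from_world" (4x4, takes a point from world to camera coordinates). Camera axes: x right, y down, z forward; pixel columns grow to the right and rows downward; lengths in mm; the calibration is good to about 2 mm. A picture is of the moment at which its call begins. There is no depth.
- job_done(): hands the job in, once; it reports no verdict.
The state is a dict: "clock": time; "qpos": joint angles; "qd": joint speeds; "joint_efforts": joint torques, N m; "tcp_pos": TCP position; "orientation": TCP orientation; "wrist_force": force on the tool from outside, world axes, zero at the start; "wrist_torque": the same for the moment, N m; "opening": opening from 0.0 (shut) to 1.0 (fully open).
Only numpy, scipy, OpenCV 4.12 (cv2) and the standard library are available. Lean on these libraries where they do the work, as an engineer would, in place of code of your own. Each camera call takes 0.05 s, during which the arm holds its last target.

## Task

Pack the sailboat kit away: slide the wooden case's lid open, stack all the boat-shaped hull boards in the wide compartment as one square pile (lying flat, edges flush, bows the same way), lay all the square spar sticks in the narrow compartment, and slide the lid fully shut again. Leave the hull, the jar with its funnel, the sharpening stone and the tweezers where they are.

Things in the scene. Friction and masses are not known exactly. Their poses are not given: they have to be found in the camera images.
- case: The kit case: light wooden slide-lid box fixed to the desk, 200 (x) x 284 (y) x 72 (z) mm. Origin: centre of its underside, on the desk. x = the way the lid opens (away from the robot), z up. Walls 10 mm thick, near and side walls to z = 72 mm, far wall to 60 mm. Inside: x = -90 to +90 mm, floor at z = 6 mm; a 6 mm divider (top z = 56 mm) parts the wide from the narrow compartment.
- wide (a point): Centre of the wide compartment floor, at x = 0, y = -47, z = 6 mm of the case; axes as the case. The compartment is 180 mm long (x) and 170 mm wide (y = -132 to +38 mm of the case), open above up to its walls when the lid is off it.
- narrow (a point): Centre of the narrow compartment floor, at x = 0, y = +88, z = 6 mm of the case; axes as the case. The compartment is 180 mm long (x) and 88 mm wide (y = +44 to +132 mm of the case), open above up to its walls when the lid is off it.
- lid (a joint): The case's flat plywood lid, underside 60 mm and top 66 mm over the desk, running in grooves along the case's x: 0 = fully shut, 0.165 (m) = fully open against its stop, its near edge then at x = +70 mm of the case (x = -90 to +70 mm uncovered). About 1.5 N of friction holds it where it is left. Starts shut or up to 50 mm open.
- lid_grip (a point): Centre of the dark wooden grip batten on the lid: 14 mm thick (case x), 80 mm long (case y), 20 mm tall, from 10 mm below to 10 mm above this point, which is 76 mm over the desk. Lid shut: at x = -40 mm, y = 0 of the case; it moves with the lid.
- hull: Blue plastic sailboat hull, 180 x 64 x 58 mm. Not part of the job.
- jar: Clear plastic parts jar, 80 mm across, with a steel funnel in its top, 156 mm tall in all. Not part of the job.
- stone: Grey sharpening stone, 140 x 50 x 22 mm. Not part of the job.
- tweezers: Black tweezers, 150 mm long, lying flat. Not part of the job.
- board1: A hull board (may be absent): plywood, boat outline, 9 mm thick, 55 mm wide (its y), 107.5 mm long (its x): straight sides from the square stern at x = -45 mm to x = +35 mm, then tapering to the pointed bow at x = +62.5 mm. About 40 g. Origin: on the underside, near the centre of mass; z up. All alike; they start flat on the desk, bow away from the robot (within about 12 degrees).
- board1_bow (a point): The bow tip of board1, half way up its thickness.
- board2: A hull board (may be absent): plywood, boat outline, 9 mm thick, 55 mm wide (its y), 107.5 mm long (its x): straight sides from the square stern at x = -45 mm to x = +35 mm, then tapering to the pointed bow at x = +62.5 mm. About 40 g. Origin: on the underside, near the centre of mass; z up. All alike; they start flat on the desk, bow away from the robot (within about 12 degrees).
- board2_bow (a point): The bow tip of board2, half way up its thickness.
- board3: A hull board (may be absent): plywood, boat outline, 9 mm thick, 55 mm wide (its y), 107.5 mm long (its x): straight sides from the square stern at x = -45 mm to x = +35 mm, then tapering to the pointed bow at x = +62.5 mm. About 40 g. Origin: on the underside, near the centre of mass; z up. All alike; they start flat on the desk, bow away from the robot (within about 12 degrees).
- board3_bow (a point): The bow tip of board3, half way up its thickness.
- board4: A hull board (may be absent): plywood, boat outline, 9 mm thick, 55 mm wide (its y), 107.5 mm long (its x): straight sides from the square stern at x = -45 mm to x = +35 mm, then tapering to the pointed bow at x = +62.5 mm. About 40 g. Origin: on the underside, near the centre of mass; z up. All alike; they start flat on the desk, bow away from the robot (within about 12 degrees).
- board4_bow (a point): The bow tip of board4, half way up its thickness.
- board5: A hull board (may be absent): plywood, boat outline, 9 mm thick, 55 mm wide (its y), 107.5 mm long (its x): straight sides from the square stern at x = -45 mm to x = +35 mm, then tapering to the pointed bow at x = +62.5 mm. About 40 g. Origin: on the underside, near the centre of mass; z up. All alike; they start flat on the desk, bow away from the robot (within about 12 degrees).
- board5_bow (a point): The bow tip of board5, half way up its thickness.
- spar1: A spar stick (may be absent): square wooden stick 120 mm long in its x, 16 x 16 mm in section. About 25 g. Origin: centre of its underside; z up. Starts flat on the desk, pointing away from the robot (within about 12 degrees).
- spar2: A spar stick (may be absent): square wooden stick 120 mm long in its x, 16 x 16 mm in section. About 25 g. Origin: centre of its underside; z up. Starts flat on the desk, pointing away from the robot (within about 12 degrees).
Things that resemble listed ones, but are neither listed nor needed, are in the scene too. Leave any grey look-alike of the board5 alone. Leave any yellow look-alike of the board1 alone.

How it is judged (in metres and radians):
On the way, in this order (a step that is already met when the one before it is completed fails the run):
1. the lid has been slid open, by more than 100 mm (value of joint lid above 0.1 m), for 0.2 s.
2. all boards lie in the wide compartment as one square pile and all sticks in the narrow compartment (x of board1 in the frame of case between -0.06 and 0.06 m and y of board1 in the frame of case between -0.11 and 0.02 m and z of board1 in the frame of case between 0 and 0.058 m and angle between the z axis of each of board1, board2, board3, board4, board5 and the z axis of case, either way round below 0.06 rad and x of board2 in the frame of case between -0.06 and 0.06 m and y of board2 in the frame of case between -0.11 and 0.02 m and z of board2 in the frame of case between 0 and 0.058 m and x of board3 in the frame of case between -0.06 and 0.06 m and y of board3 in the frame of case between -0.11 and 0.02 m and z of board3 in the frame of case between 0 and 0.058 m and x of board4 in the frame of case between -0.06 and 0.06 m and y of board4 in the frame of case between -0.11 and 0.02 m and z of board4 in the frame of case between 0 and 0.058 m and x of board5 in the frame of case between -0.06 and 0.06 m and y of board5 in the frame of case between -0.11 and 0.02 m and z of board5 in the frame of case between 0 and 0.058 m and horizontal distance between each of board2, board3, board4, board5 and board1 below 0.008 m and horizontal distance between each of board2_bow, board3_bow, board4_bow, board5_bow and board1_bow below 0.012 m and horizontal distance between each of board3, board4, board5 and board2 below 0.008 m and horizontal distance between each of board3_bow, board4_bow, board5_bow and board2_bow below 0.012 m and horizontal distance between each of board4, board5 and board3 below 0.008 m and horizontal distance between each of board4_bow, board5_bow and board3_bow below 0.012 m and horizontal distance between board5 and board4 below 0.008 m and horizontal distance between board5_bow and board4_bow below 0.012 m and x of spar1 in the frame of case between -0.06 and 0.06 m and y of spar1 in the frame of case between 0.045 and 0.131 m and z of spar1 in the frame of case between 0 and 0.058 m and x of spar2 in the frame of case between -0.06 and 0.06 m and y of spar2 in the frame of case between 0.045 and 0.131 m and z of spar2 in the frame of case between 0 and 0.058 m), for 0.2 s.
At the end, for the whole second after the job is handed in: The lid is shut to within 5 mm. All boards lie flat (within 3.5 degrees) in the wide compartment as one pile: any two boards' centres within 8 mm of each other seen from above, and their bow tips within 12 mm. All sticks lie in the narrow compartment (all of step 2 and value of joint lid below 0.005 m); the robot touches nothing.
It fails at once if the hull is moved by more than 30 mm (distance of hull from where it was at the start of the episode above 0.03 m).
It fails at once if the jar is moved by more than 30 mm (distance of jar from where it was at the start of the episode above 0.03 m).
It fails at once if the stone is moved by more than 30 mm (distance of stone from where it was at the start of the episode above 0.03 m).
It fails at once if the tweezers is moved by more than 30 mm (distance of tweezers from where it was at the start of the episode above 0.03 m).
Of board1, board2, board3, board4, board5 only 4 to 5 are there at a start; the rules pass over those that are not, and their reading is None.
Of spar1, spar2 only 1 to 2 are there at a start; the rules pass over those that are not, and their reading is None.
At some moment in a run one of spar1, spar2 may be knocked a few centimetres aside while the robot is not near it.
Once in a run the grip may slacken for a moment while it holds something.
It also fails if it takes over 210 s, if anything falls off the work surface, if the arm or the gripper's body presses on something with over 40 N, if the wrist force passes 120 N, or if a joint passes its speed limit or range.

## Working session

There is one attempt and no reset: what is moved stays moved. The work goes in short steps, Python scripts to look and compute and a tool call to move; the robot and the scene stay as the last step left them, time stands still between calls to the robot, and variables do not carry over. Pictures are saved under pics/ and viewed, and the job is handed in when it is done.

Besides the shell and the picture viewer there is one more tool, called after ">>>" in YAML: its name, and indented under it one key for each argument. send_rows: Moves the arm, as the interface text tells. Shift numbers are shares of 400 mm and turn numbers shares of 180 degrees, none past 1 either way. Its arguments: {"type":"object","properties":{"travel":{"type":"array"},"dr":{"type":"array"},"claw":{"type":"array"},"force":{"type":"number"}},"required":["travel","dr","claw"]}

```bash
ls -la; mkdir -p pics; python3 - <<'E'
from workcell import env, viewer
import cv2, numpy as np
print(env.read_state())
for n in ["scene","top","wrist"]:
    c=viewer.capture(n); cv2.imwrite(f"pics/{n}0.png",c["frame"])
    print(n,np.round(c["camera_matrix"],1).tolist(),c["dist"],np.round(c["camera_from_world"],4).tolist())
E
```

```text
total 12
drwxr-xr-x  3 agent agent 4096 Dec  7 05:33 .
drwxr-xr-x 23 root  root  4096 Dec  7 05:33 ..
drwxr-xr-x  2 agent agent 4096 Dec  7 05:33 pics
{'clock': 0.0, 'qpos': array([ 1.46057929e+00,  2.55751227e-01,  1.06967765e-01, -4.64548630e-04,
       -1.42389900e+00, -2.84620544e-01]), 'qd': array([-0.00112962, -0.00035666,  0.00144621,  0.00073223, -0.0028188 ,
        0.00164518]), 'joint_efforts': array([-1.01617730e-03, -3.86627162e+01,  2.37940478e+01,  5.36538541e+00,
       -6.09604991e-03, -1.55364063e-05]), 'tcp_pos': array([211.30869843, 507.23617519, 230.38056917]), 'orientation': array([ 3.07866792e+00, -6.15917515e-01, -4.60699464e-04]), 'wrist_force': array([-0.5296408 , -0.86498745, -0.21596179]), 'wrist_torque': array([ 0.03818433,  0.02402255, -0.00718086]), 'opening': 1.0021731070716022}
scene [[363.3, 0.0, 321.8], [0.0, 363.3, 197.0], [0.0, 0.0, 1.0]] [-0.06575326  0.          0.          0.          0.        ] [[0.7159, 0.698, -0.0174, -387.8262], [0.4804, -0.5104, -0.7132, -195.5527], [-0.5067, 0.5022, -0.7008, 1536.1178], [0.0, 0.0, 0.0, 1.0]]
top [[453.8, 0.0, 320.4], [0.0, 453.8, 200.2], [0.0, 0.0, 1.0]] [-0.12727277  0.          0.          0.          0.        ] [[-0.0056, -1.0, 0.006, -8.7819], [-0.9983, 0.0052, -0.0577, 553.7538], [0.0576, -0.0063, -0.9983, 1567.3667], [0.0, 0.0, 0.0, 1.0]]
wrist [[346.6, 0.0, 311.9], [0.0, 346.6, 197.1], [0.0, 0.0, 1.0]] [-0.02220752  0.          0.          0.          0.        ] [[-0.3844, -0.9231, 0.0033, 548.4637], [-0.8765, 0.3661, 0.3125, -41.7452], [-0.2897, 0.1173, -0.9499, 380.3707], [0.0, 0.0, 0.0, 1.0]]
```

View pics/scene0.png

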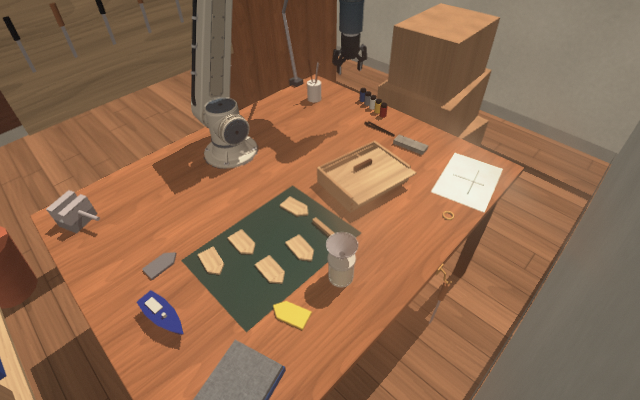

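View pics/top0.png

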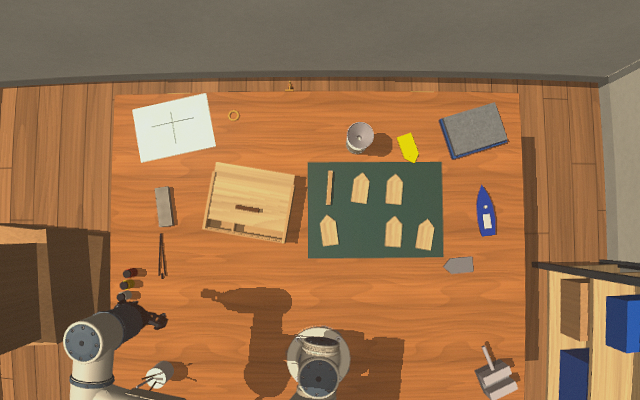

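View pics/wrist0.png

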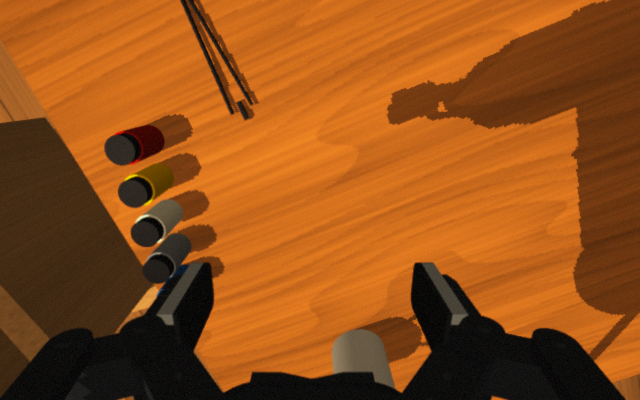

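Top view shows five plywood boards on the mat at about (360,188), (395,190), (329,231), (394,232) and (425,235). There is one spar at (329,187), and the case is near (250,203). I'll enlarge it to measure.

```bash
cat > h.py <<'E'
import cv2, numpy as np
from workcell import env, viewer
from scipy.spatial.transform import Rotation as R
def cap(n,save=None):
    c=viewer.capture(n)
    if save: cv2.imwrite("pics/"+save,c["frame"])
    return c
def ray(c,px,z):
    px=np.array(px,float).reshape(-1,1,2)
    u=cv2.undistortPoints(px,np.array(c["camera_matrix"]),np.array(c["dist"])).reshape(-1,2)
    T=np.array(c["camera_from_world"]);Rm=T[:3,:3];t=T[:3,3]
    o=-Rm.T@t
    d=np.c_[u,np.ones(len(u))]@Rm
    s=(np.asarray(z)-o[2])/d[:,2]
    return o+d*s[:,None]
def proj(c,P):
    T=np.array(c["camera_from_world"])
    r=cv2.Rodrigues(T[:3,:3])[0]
    return cv2.projectPoints(np.array(P,float).reshape(-1,3),r,T[:3,3],np.array(c["camera_matrix"]),np.array(c["dist"]))[0].reshape(-1,2)
def tool(): 
    s=env.read_state(); return s["tcp_pos"],R.from_rotvec(s["orientation"])
E
python3 - <<'E'
from h import *
c=cap("top");f=c["frame"]
cv2.imwrite("pics/t1.png",cv2.resize(f[150:270,295:455],None,fx=5,fy=5,interpolation=cv2.INTER_CUBIC))
cv2.imwrite("pics/t2.png",cv2.resize(f[150:255,190:310],None,fx=5.5,fy=5.5,interpolation=cv2.INTER_CUBIC))
c=cap("scene");f=c["frame"]
cv2.imwrite("pics/s2.png",cv2.resize(f[135:300,180:425],None,fx=3.2,fy=3.2,interpolation=cv2.INTER_CUBIC))
E
```

```text
(no output)
```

View pics/t1.png

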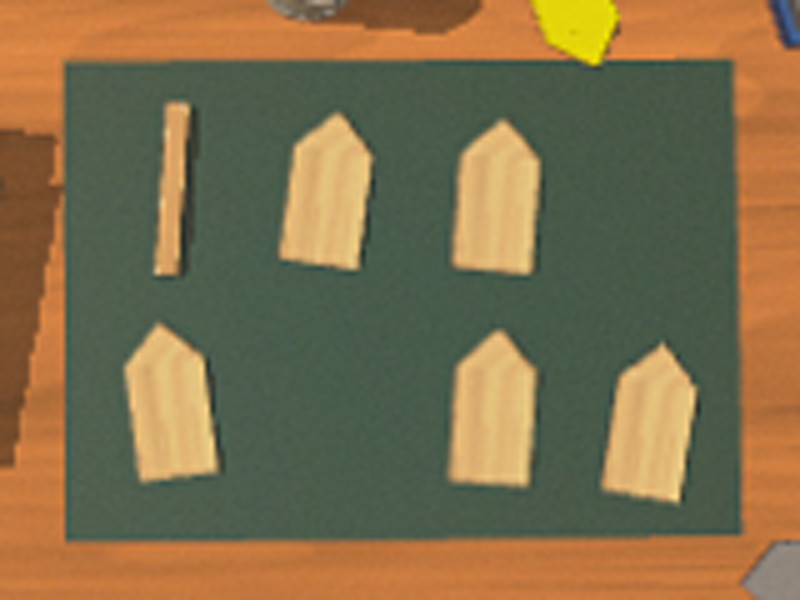

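View pics/t2.png

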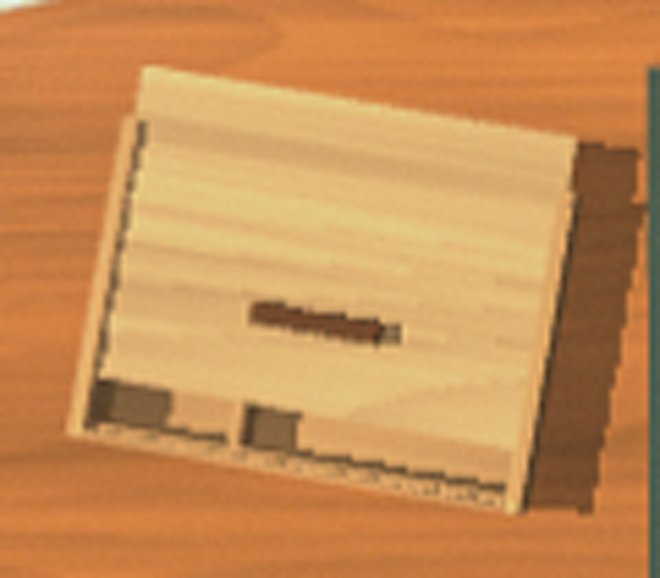

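View pics/s2.png

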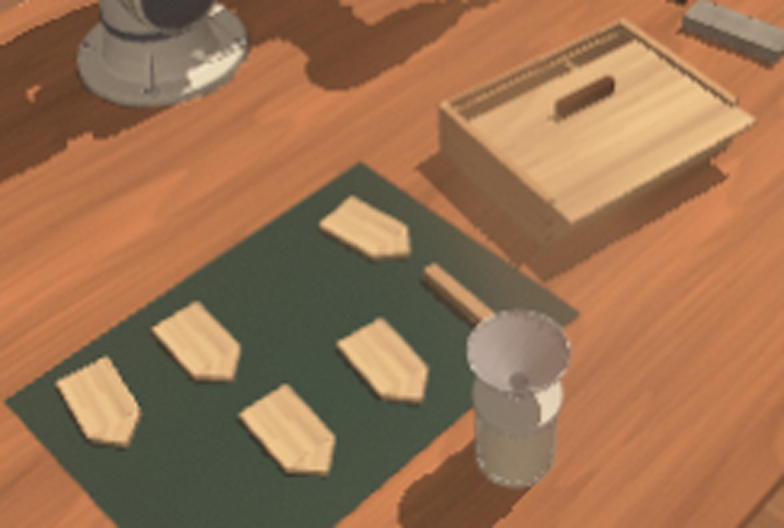

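```bash
cat >> h.py <<'E'
def boards(c,roi=(155,262,300,450),ztop=9.0):
    f=c["frame"];y0,y1,x0,x1=roi
    hsv=cv2.cvtColor(f,cv2.COLOR_BGR2HSV)
    m=((f[:,:,2].astype(int)-f[:,:,0]>25)&(f[:,:,2]>110)).astype(np.uint8)
    k=np.zeros_like(m);k[y0:y1,x0:x1]=m[y0:y1,x0:x1]
    out=[]
    for q in cv2.findContours(k,cv2.RETR_EXTERNAL,cv2.CHAIN_APPROX_NONE)[0]:
        if cv2.contourArea(q)<60: continue
        out.append(q.reshape(-1,2))
    return out
def analyse(c,q,ztop=9.0):
    # area based moments on metric polygon
    P=ray(c,q,ztop)[:,:2].astype(np.float32)
    mu=cv2.moments(P.reshape(-1,1,2)); cx,cy=mu["m10"]/mu["m00"],mu["m01"]/mu["m00"]
    ang=0.5*np.arctan2(2*mu["mu11"],mu["mu20"]-mu["mu02"])
    d=(P-[cx,cy])@np.array([np.cos(ang),np.sin(ang)]); w=(P-[cx,cy])@np.array([-np.sin(ang),np.cos(ang)])
    return cx,cy,np.degrees(ang),d.min(),d.max(),w.min(),w.max(),mu["m00"]
E
python3 - <<'E'
from h import *
c=cap("top")
for q in boards(c):
    print(q.mean(0).round(0),np.round(analyse(c,q,16 if np.ptp(q[:,0])<12 else 9),1))
def t2(x,y): return (190+(x+.5)/5.5-.5,150+(y+.5)/5.5-.5)
n=["nearleft","nearright","farleft","farright"]
P=ray(c,[t2(68,432),t2(518,513),t2(127,116),t2(572,192)],72)
print(P.round(1)); 
P2=ray(c,[t2(147,66),t2(577,138)],66); print("lid far",P2.round(1))
P3=ray(c,[t2(250,300),t2(247,320),t2(378,345),t2(383,322)],86);print("grip",P3.round(1),P3.mean(0))
d=P[0]-P[1];print(np.linalg.norm(d),np.degrees(np.arctan2(-d[0],d[1])))
E
```

```text
[374. 208.] [ 5.271000e+02 -2.046000e+02 -8.990000e+01 -2.652000e+02  2.681000e+02
 -1.906000e+02  1.875000e+02  1.970094e+05]
[[457.9 389.3  72. ]
 [407.7 112.1  72. ]
 [652.8 354.2  72. ]
 [603.9  78.6  72. ]]
lid far [[684.7 343.4  66. ]
 [637.9  75.8  66. ]]
grip [[537.9 274.1  86. ]
 [525.7 275.9  86. ]
 [510.2 195.8  86. ]
 [524.1 192.8  86. ]] [524.44960894 234.67330302  86.        ]
281.7755066675027 -10.249287985922917
```

```bash
python3 - <<'E'
from h import *
c=cap("top")
for q in boards(c,(164,256,311,440)):
    a=analyse(c,q,16 if np.ptp(q[:,0])<12 else 9)
    print(q.mean(0).round(0),np.round(a,1))
    p=cv2.approxPolyDP(q.reshape(-1,1,2),2.2,True).reshape(-1,2); print(ray(c,p,9).round(0)[:,:2].tolist())
c=cap("scene")
for q in boards(c,(185,290,190,330)):
    if cv2.contourArea(q)<900: print(q.mean(0).round(0),np.round(analyse(c,q,9),1))
E
```

```text
[425. 236.] [ 428.  -377.8  -10.1  -49.3   61.9  -28.9   28.5 5122.8]
[[489.0, -388.0], [461.0, -355.0], [388.0, -343.0], [376.0, -397.0], [457.0, -412.0]]
[393. 234.] [ 4.3880e+02 -2.6600e+02 -5.0000e+00 -4.9100e+01  5.8700e+01 -2.9800e+01
  2.9500e+01  5.2079e+03]
[[497.0, -267.0], [473.0, -242.0], [396.0, -234.0], [388.0, -287.0], [472.0, -295.0]]
[329. 232.] [ 445.1  -39.4    7.4  -49.1   57.5  -28.3   28.6 5043.4]
[[502.0, -31.0], [478.0, -10.0], [401.0, -17.0], [401.0, -73.0], [481.0, -63.0]]
[394. 191.] [ 588.5 -270.9   -5.5  -48.7   57.4  -29.3   29.6 5225.9]
[[645.0, -273.0], [614.0, -244.0], [546.0, -239.0], [539.0, -292.0], [620.0, -301.0]]
[360. 190.] [ 593.8 -150.9   -7.2  -49.1   59.5  -29.3   28.9 5078.6]
[[653.0, -159.0], [628.0, -127.0], [551.0, -119.0], [543.0, -172.0], [621.0, -183.0]]
[329. 187.] [ 600.2  -41.9   -4.4  -60.6   59.9   -8.3    9.4 1620.1]
[[660.0, -53.0], [660.0, -39.0], [541.0, -31.0], [540.0, -45.0]]
[195. 282.] [ 464.5 -457.3   -3.3  -52.3   42.1  -22.6   14.9 1578. ]
[271. 270.] [ 588.4 -270.4   -6.1  -49.5   60.3  -29.1   29.1 5310.6]
[211. 260.] [ 428.1 -377.4  -10.1  -50.    62.6  -29.1   28.5 5302.2]
[300. 248.] [ 592.6 -150.8   -8.8  -50.5   61.5  -29.5   29.7 5419.8]
[242. 242.] [ 439.  -266.1   -5.8  -50.5   60.8  -29.2   29.4 5350.1]
[321. 258.] [ 676.4 -149.5  -51.2 -184.6  100.1  -57.2   35.6 5972.7]
[295. 206.] [ 4.4520e+02 -3.9300e+01  5.5000e+00 -5.0800e+01  6.0200e+01 -3.1500e+01
  3.1500e+01  5.5737e+03]
```

```bash
cat >> h.py <<'E'
import json,os
def Rd(yaw):
    y=np.radians(yaw); return R.from_matrix(np.array([[np.cos(y),np.sin(y),0],[np.sin(y),-np.cos(y),0],[0,0,-1]]))
# cmd pose persisted
def getcmd():
    if os.path.exists("cmd.json"):
        d=json.load(open("cmd.json")); return np.array(d["p"]),R.from_rotvec(d["r"])
    return np.array([211.516,507.695,231.283]),tool()[1]
def plan(rows,commit=True):
    """rows: (x,y,z,yaw)"""
    p0,r0=getcmd()
    for (x,y,z,yaw) in rows:
        t=np.round(r0.inv().apply(np.array([x,y,z])-p0)/400,4)
        d=np.round((r0.inv()*Rd(yaw)).as_rotvec()/np.pi,4)
        pp=p0+r0.apply(t*400); rr=r0*R.from_rotvec(d*np.pi)
        print((t+0).tolist(),(d+0).tolist())
    if commit: json.dump(dict(p=pp.tolist(),r=rr.as_rotvec().tolist()),open("cmd.json","w"))
def case(x,y,z=0,C=(530.6,233.6),a=-10.2):
    a=np.radians(a); return (C[0]+x*np.cos(a)-y*np.sin(a),C[1]+x*np.sin(a)+y*np.cos(a),z)
E
python3 - <<'E'
from h import *
c=cap("wrist");T=np.array(c["camera_from_world"]);p,r=tool();o=-T[:3,:3].T@T[:3,3];print("cam in tool",r.inv().apply(o-p).round(0))
c=cap("top");print("jar?",ray(c,[(360,152)],0).round(0),ray(c,[(360,137)],156).round(0))
plan([(524.4,234.7,200,-100.2),(524.4,234.7,110,-100.2)])
plan([(524.4,234.7,70,-100.2)])
E
```

```text
cam in tool [  79.    0. -142.]
jar? [[ 726. -154.    0.]] [[ 749. -140.  156.]]
[0.9845, 0.3291, 0.0782] [0.0, 0.0, 0.431]
[0.9845, 0.3291, 0.3032] [0.0, 0.0, 0.431]
[0.0, 0.0, 0.1] [0.0, 0.0, 0.0]
```

>>> send_rows:
  travel:
    - [0.9845, 0.3291, 0.0782]
    - [0.9845, 0.3291, 0.0782]
    - [0.9845, 0.3291, 0.0782]
    - [0.9845, 0.3291, 0.0782]
    - [0.9845, 0.3291, 0.0782]
    - [0.9845, 0.3291, 0.0782]
    - [0.9845, 0.3291, 0.0782]
    - [0.9845, 0.3291, 0.0782]
    - [0.9845, 0.3291, 0.0782]
    - [0.9845, 0.3291, 0.3032]
    - [0.9845, 0.3291, 0.3032]
    - [0.9845, 0.3291, 0.3032]
  dr:
    - [0, 0, 0.431]
    - [0, 0, 0.431]
    - [0, 0, 0.431]
    - [0, 0, 0.431]
    - [0, 0, 0.431]
    - [0, 0, 0.431]
    - [0, 0, 0.431]
    - [0, 0, 0.431]
    - [0, 0, 0.431]
    - [0, 0, 0.431]
    - [0, 0, 0.431]
    - [0, 0, 0.431]
  claw: [-1, -1, -1, -1, -1, -1, -1, -1, -1, -1, -1, -1]
  force: 40

```text
clock: 2.0
tcp_pos: [522.8, 234.3, 108.1]
orientation: [2.014, -2.405, -0.001]
wrist_force: [-0.5, 0.6, 1.2]
opening: 1.003
```

```bash
python3 - <<'E'
from h import *
p,r=tool();print(p.round(1),r.as_matrix().round(3))
cap("wrist","w1.png")
E
```

```text
[522.8 234.3 108.1] [[-0.175 -0.985 -0.004]
 [-0.985  0.175 -0.003]
 [ 0.003  0.003 -1.   ]]
```

View pics/w1.png

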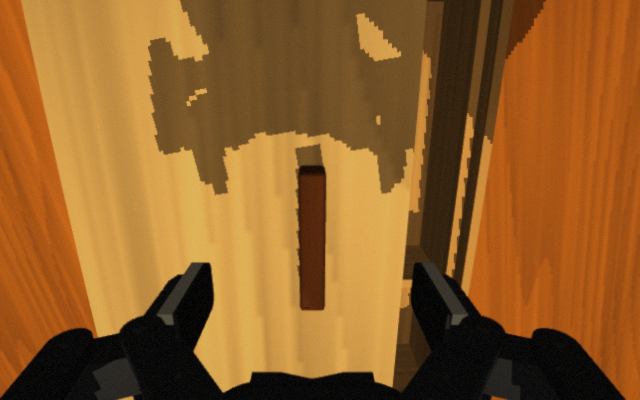

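Batten at (300–325, 165–310) is centred between the fingers. The arm sags about 2 mm, so I'll allow for that and go down.

```bash
python3 - <<'E'
from h import *
json.dump(dict(p=[524.4,234.7,110],r=Rd(-100.2).as_rotvec().tolist()),open("cmd.json","w"))
plan([(525,234.6,72,-100.2)])
x,y,_=case(-6.3+128,0)
plan([(x,y,72,-100.2)])
E
```

```text
[0.0, -0.0015, 0.095] [0.0, 0.0, 0.0]
[0.0, -0.3185, 0.0] [0.0, 0.0, 0.0]
```

>>> send_rows:
  travel:
    - [0, -0.0015, 0.095]
    - [0, -0.0015, 0.095]
    - [0, -0.0015, 0.095]
    - [0, -0.0015, 0.095]
    - [0, -0.0015, 0.095]
    - [0, -0.0015, 0.095]
    - [0, -0.0015, 0.095]
  dr:
    - [0, 0, 0]
    - [0, 0, 0]
    - [0, 0, 0]
    - [0, 0, 0]
    - [0, 0, 0]
    - [0, 0, 0]
    - [0, 0, 0]
  claw: [-1, -1, -1, 1, 1, 1, 1]
  force: 40

```text
clock: 2.92
tcp_pos: [524.9, 234.6, 72.2]
orientation: [2.015, -2.41, -0.0]
wrist_force: [-3.0, -1.4, 11.6]
opening: 0.148
```

>>> send_rows:
  travel:
    - [0, -0.08, 0]
    - [0, -0.16, 0]
    - [0, -0.24, 0]
    - [0, -0.3185, 0]
    - [0, -0.3185, 0]
    - [0, -0.3185, 0]
    - [0, -0.3185, 0]
  dr:
    - [0, 0, 0]
    - [0, 0, 0]
    - [0, 0, 0]
    - [0, 0, 0]
    - [0, 0, 0]
    - [0, 0, 0]
    - [0, 0, 0]
  claw: [1, 1, 1, 1, 1, 1, 1]

```text
clock: 3.8
tcp_pos: [650.6, 212.3, 72.3]
orientation: [-2.015, 2.409, -0.001]
wrist_force: [1.1, 0.8, 1.4]
opening: 0.143
```

```bash
python3 - <<'E'
from h import *
s=env.read_state();print(s["tcp_pos"],s["wrist_force"],s["opening"])
c=cap("top","t3.png");f=c["frame"]
cv2.imwrite("pics/t3.png",cv2.resize(f[90:260,190:350],None,fx=3.5,fy=3.5,interpolation=cv2.INTER_CUBIC))
E
```

```text
[650.60925044 212.34545813  72.26764203] [1.11824825 0.80702948 1.43149061] 0.14342033317546515
```

View pics/t3.png

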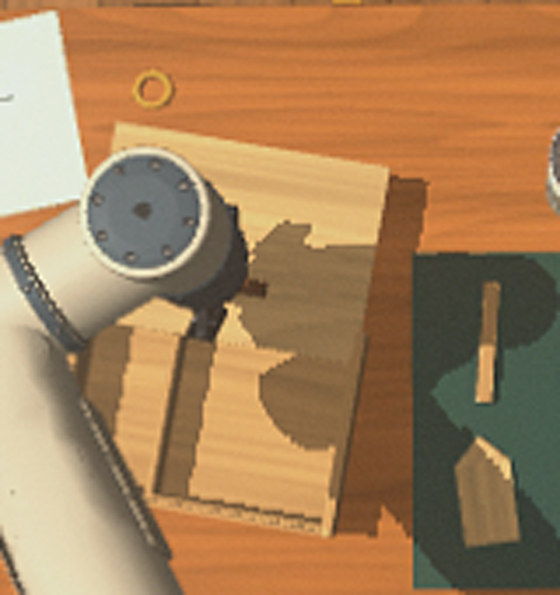

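```bash
python3 - <<'E'
from h import *
p,_=getcmd();print(p)
plan([(p[0],p[1],72,-100.2),(p[0],p[1],170,-100.2),(600.2,-41.9,170,-4.4)])
plan([(600.2,-41.9,60,-4.4),(600.2,-41.9,4,-4.4)],False)
E
```

```text
[650.37703782 212.03315324  72.        ]
[0.0, 0.0, 0.0] [0.0, 0.0, 0.0]
[0.0, 0.0, -0.245] [0.0, 0.0, 0.0]
[0.647, 0.011, -0.245] [0.0, 0.0, -0.5322]
[0.0, 0.0, 0.275] [0.0, 0.0, 0.0]
[0.0, 0.0, 0.415] [0.0, 0.0, 0.0]
```

>>> send_rows:
  travel:
    - [0, 0, 0]
    - [0, 0, 0]
    - [0, 0, -0.245]
    - [0, 0, -0.245]
    - [0.657, 0.0147, -0.245]
    - [0.657, 0.0147, -0.245]
  dr:
    - [0, 0, 0]
    - [0, 0, 0]
    - [0, 0, 0]
    - [0, 0, 0]
    - [0, 0, -0.05]
    - [0, 0, -0.1]
  claw: [-1, -1, -1, -1, -1, -1]

```text
clock: 4.6
tcp_pos: [624.8, 88.6, 170.1]
orientation: [-2.374, 2.057, -0.0]
wrist_force: [1.4, 0.1, -0.3]
opening: 1.0
```

I guessed those numbers before the planner printed. I'll settle the arm to find the true commanded pose, and from here only send planned numbers.

>>> send_rows:
  travel:
    - [0, 0, 0]
    - [0, 0, 0]
    - [0, 0, 0]
  dr:
    - [0, 0, 0]
    - [0, 0, 0]
    - [0, 0, 0]
  claw: [-0.06, -0.06, -0.06]

```text
clock: 4.97
tcp_pos: [625.5, 90.5, 169.6]
orientation: [2.368, -2.064, -0.001]
wrist_force: [0.2, 0.6, -1.0]
opening: 0.531
```

```bash
cat >> h.py <<'E'
def setcmd():
    p,r=tool(); x=r.as_matrix()[:,0]; yaw=np.degrees(np.arctan2(x[1],x[0]))
    json.dump(dict(p=p.tolist(),r=r.as_rotvec().tolist()),open("cmd.json","w")); print("at",p.round(1),round(yaw,2),"op",round(float(env.read_state()["opening"]),3),"F",env.read_state()["wrist_force"].round(1),"t",env.read_state()["clock"])
E
python3 - <<'E'
from h import *
setcmd()
c=cap("top")
for q in boards(c,(164,256,311,440)):
    print(q.mean(0).round(0),np.round(analyse(c,q,16 if np.ptp(q[:,0])<12 else 9)[:3],1))
cap("wrist","w2.png");cv2.imwrite("pics/t4.png",c["frame"])
plan([(600.2,-41.9,170,-4.4),(600.2,-41.9,60,-4.4)],)
E
```

```text
at [625.5  90.5 169.6] -82.16 op 0.531 F [ 0.2  0.6 -1. ] t 4.975
[425. 236.] [ 428.  -377.8  -10.1]
[393. 234.] [ 438.8 -266.    -5. ]
[328. 232.] [444.3 -39.1   8. ]
[394. 191.] [ 587.7 -271.8   -6.9]
[360. 190.] [ 592.4 -151.6   -7.6]
[329. 187.] [599.3 -42.1  -4.1]
[0.3193, 0.1078, -0.0009] [0.0001, 0.0001, -0.432]
[0.3193, 0.1076, 0.2741] [0.0001, 0.0001, -0.432]
```

View pics/t4.png

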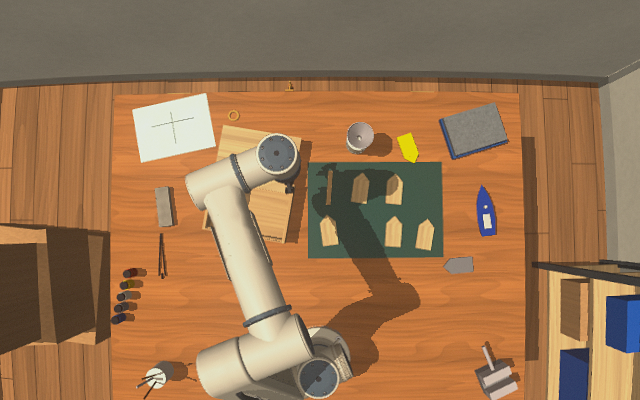

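The lid stayed open, and the boards and the spar (329,187) haven't moved. I'll go above the spar.

>>> send_rows:
  travel:
    - [0.3193, 0.1078, -0.001]
    - [0.3193, 0.1078, -0.001]
    - [0.3193, 0.1078, -0.001]
    - [0.3193, 0.1078, -0.001]
    - [0.3193, 0.1078, -0.001]
    - [0.3193, 0.1078, -0.001]
    - [0.3193, 0.1078, -0.001]
    - [0.3193, 0.1078, -0.001]
    - [0.3193, 0.1078, 0.2741]
    - [0.3193, 0.1078, 0.2741]
    - [0.3193, 0.1078, 0.2741]
  dr:
    - [0, 0, -0.432]
    - [0, 0, -0.432]
    - [0, 0, -0.432]
    - [0, 0, -0.432]
    - [0, 0, -0.432]
    - [0, 0, -0.432]
    - [0, 0, -0.432]
    - [0, 0, -0.432]
    - [0, 0, -0.432]
    - [0, 0, -0.432]
    - [0, 0, -0.432]
  claw: [-0.06, -0.06, -0.06, -0.06, -0.06, -0.06, -0.06, -0.06, -0.06, -0.06, -0.06]

```text
clock: 6.45
tcp_pos: [597.2, -42.5, 56.6]
orientation: [3.138, -0.121, -0.014]
wrist_force: [-0.2, -0.6, 0.6]
opening: 0.534
```

```bash
python3 - <<'E'
from h import *
p,r=getcmd();print(p)
setcmd(); json.dump(dict(p=p.tolist(),r=r.as_rotvec().tolist()),open("cmd.json","w"))
c=cap("wrist","w3.png")
print(proj(c,[(660,-46.7,16),(540,-37,16)]))
plan([(600.2,-41.9,4,-4.4)])
plan([(600.2,-41.9,150,-10.2)],False)
E
```

```text
[600.21251059 -41.88849934  60.01047634]
at [597.2 -42.5  56.6] -4.42 op 0.534 F [-0.2 -0.6  0.6] t 6.45
[[310.41650753 115.64278967]
 [309.95963902 312.26264493]]
[0.0, 0.0, 0.14] [0.0, 0.0, 0.0]
[-0.0001, 0.0, -0.365] [0.0, 0.0, 0.0322]
```

View pics/w3.png

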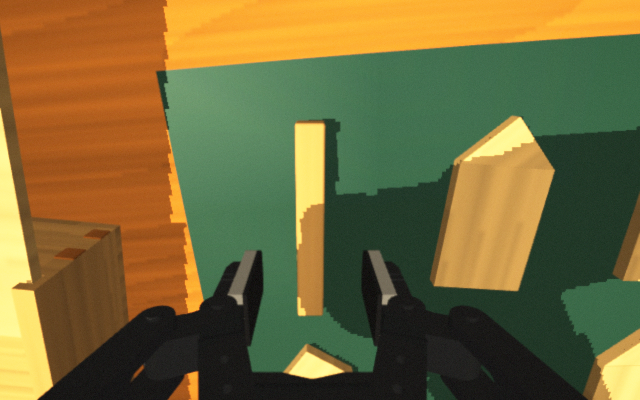

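The stick runs from (311,120) to (311,315), matching the predicted pixels, and sits between the fingers. Next: descend and grip.

>>> send_rows:
  travel:
    - [0, 0, 0.07]
    - [0, 0, 0.11]
    - [0, 0, 0.14]
    - [0, 0, 0.14]
    - [0, 0, 0.14]
    - [0, 0, 0.14]
    - [0, 0, 0.14]
    - [0, 0, 0.14]
  dr:
    - [0, 0, 0]
    - [0, 0, 0]
    - [0, 0, 0]
    - [0, 0, 0]
    - [0, 0, 0]
    - [0, 0, 0]
    - [0, 0, 0]
    - [0, 0, 0]
  claw: [-0.06, -0.06, -0.06, -0.06, 1, 1, 1, 1]
  force: 50

```text
clock: 7.5
tcp_pos: [600.9, -42.8, 5.5]
orientation: [-3.139, 0.121, -0.003]
wrist_force: [-0.6, -0.6, 5.6]
opening: 0.169
```

```bash
python3 - <<'E'
from h import *
s=env.read_state();print(s["tcp_pos"],s["wrist_force"],s["opening"])
x,y,_=case(-10,88); print(x,y)
plan([(600.2,-41.9,130,-4.4),(x,y,130,-10.2)])
plan([(x,y,40,-10.2),(x,y,12,-10.2)],False)
E
```

```text
[600.89452795 -42.82379293   5.49492182] [-0.56120704 -0.58204905  5.57276967] 0.16924625965193252
536.341501068431 321.9800609044891
[-0.0001, 0.0, -0.315] [0.0, 0.0, 0.0]
[-0.2291, -0.8947, -0.315] [0.0, 0.0, 0.0322]
[0.0, 0.0, 0.225] [0.0, 0.0, 0.0]
[0.0001, 0.0, 0.295] [0.0, 0.0, 0.0]
```

>>> send_rows:
  travel:
    - [0, 0, -0.1]
    - [0, 0, -0.2]
    - [0, 0, -0.315]
    - [-0.0573, -0.2237, -0.315]
    - [-0.0859, -0.3355, -0.315]
    - [-0.1145, -0.4473, -0.315]
    - [-0.1432, -0.5592, -0.315]
    - [-0.1718, -0.671, -0.315]
    - [-0.2005, -0.783, -0.315]
    - [-0.2291, -0.8947, -0.315]
    - [-0.2291, -0.8947, -0.315]
    - [-0.2291, -0.8947, -0.315]
  dr:
    - [0, 0, 0]
    - [0, 0, 0]
    - [0, 0, 0]
    - [0, 0, 0.005]
    - [0, 0, 0.01]
    - [0, 0, 0.015]
    - [0, 0, 0.02]
    - [0, 0, 0.025]
    - [0, 0, 0.03]
    - [0, 0, 0.0322]
    - [0, 0, 0.0322]
    - [0, 0, 0.0322]
  claw: [1, 1, 1, 1, 1, 1, 1, 1, 1, 1, 1, 1]

```text
clock: 9.0
tcp_pos: [536.2, 320.9, 130.0]
orientation: [3.128, -0.28, -0.001]
wrist_force: [0.5, -0.9, -0.1]
opening: 0.17
```

```bash
python3 - <<'E'
from h import *
s=env.read_state();print(s["tcp_pos"],s["wrist_force"],s["opening"])
cap("wrist","w4.png")
E
```

```text
[536.16737192 320.89452798 129.99129589] [ 0.4727127  -0.93455419 -0.09454802] 0.16973158491996576
```

View pics/w4.png

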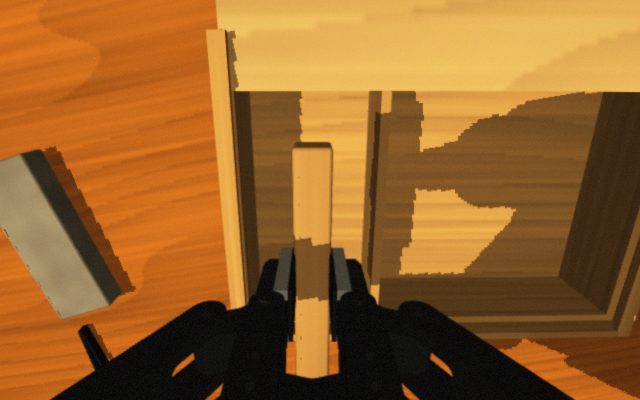

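The stick hangs at (313, 145–375), between the narrow compartment's walls and parallel to them. I'll lower it and release.

>>> send_rows:
  travel:
    - [0, 0, 0.08]
    - [0, 0, 0.16]
    - [0, 0, 0.24]
    - [0, 0, 0.29]
    - [0, 0, 0.294]
    - [0, 0, 0.294]
    - [0, 0, 0.294]
    - [0, 0, 0.294]
    - [0, 0, 0.15]
    - [0, 0, 0.0]
    - [0, 0, 0.0]
  dr:
    - [0, 0, 0]
    - [0, 0, 0]
    - [0, 0, 0]
    - [0, 0, 0]
    - [0, 0, 0]
    - [0, 0, 0]
    - [0, 0, 0]
    - [0, 0, 0]
    - [0, 0, 0]
    - [0, 0, 0]
    - [0, 0, 0]
  claw: [1, 1, 1, 1, 1, 1, 0.18, 0.18, 0.18, 0.18, 0.18]

```text
clock: 10.42
tcp_pos: [539.7, 323.0, 138.2]
orientation: [-3.12, 0.279, -0.016]
wrist_force: [0.0, 0.3, 0.2]
opening: 0.413
```

```bash
python3 - <<'E'
from h import *
setcmd2=getcmd();print(setcmd2[0])
s=env.read_state();print(s["tcp_pos"],s["wrist_force"],s["opening"])
cap("wrist","w5.png")
# board A (445.1,-39.4) yaw ~7
plan([(536.3,321.98,130,-10.2),(445,-39.3,130,7),(445,-39.3,60,7)])
plan([(445,-39.3,-2,7)],False)
E
```

```text
[536.33557266 321.97357008 130.01129947]
[539.69664077 323.01946886 138.16800293] [1.94233548e-04 3.44194075e-01 2.40385399e-01] 0.4133893439831744
[-0.0001, 0.0, 0.0] [0.0, 0.0, 0.0]
[-0.0648, 0.9293, 0.0001] [0.0, 0.0, -0.0956]
[-0.0648, 0.9293, 0.1751] [0.0, 0.0, -0.0956]
[0.0, 0.0, 0.155] [0.0, 0.0, 0.0]
```

View pics/w5.png

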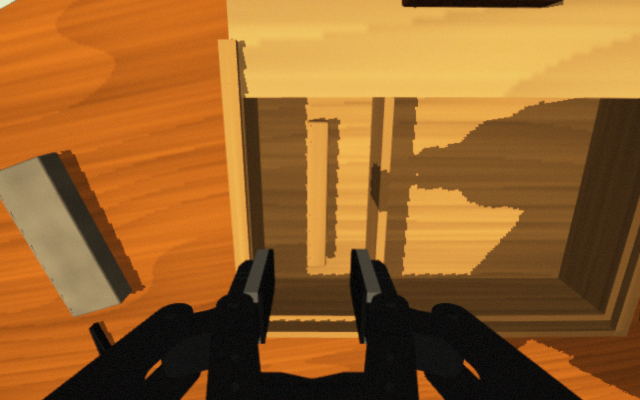

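The stick lies flat in the narrow compartment at (317, 120–265). On to the first board.

>>> send_rows:
  travel:
    - [-0.0074, 0.1062, 0]
    - [-0.0148, 0.2124, 0]
    - [-0.0222, 0.3186, 0]
    - [-0.0296, 0.4248, 0]
    - [-0.037, 0.531, 0]
    - [-0.0444, 0.6372, 0]
    - [-0.0518, 0.7434, 0]
    - [-0.06, 0.86, 0]
    - [-0.0648, 0.9293, 0.03]
    - [-0.0648, 0.9293, 0.11]
    - [-0.0648, 0.9293, 0.1751]
    - [-0.0648, 0.9293, 0.1751]
  dr:
    - [0, 0, -0.01]
    - [0, 0, -0.02]
    - [0, 0, -0.03]
    - [0, 0, -0.04]
    - [0, 0, -0.05]
    - [0, 0, -0.06]
    - [0, 0, -0.08]
    - [0, 0, -0.0956]
    - [0, 0, -0.0956]
    - [0, 0, -0.0956]
    - [0, 0, -0.0956]
    - [0, 0, -0.0956]
  claw: [0, 0, -0.5, -1, -1, -1, -1, -1, -1, -1, -1, -1]
  force: 50

```text
clock: 11.98
tcp_pos: [442.8, -40.7, 58.6]
orientation: [3.135, 0.19, -0.008]
wrist_force: [-0.7, 0.9, 0.1]
opening: 0.999
```

```bash
python3 - <<'E'
from h import *
s=env.read_state();print(s["tcp_pos"],s["wrist_force"],s["opening"])
c=cap("wrist","w6.png");print(proj(c,[(502,-32,9),(401,-17,9),(394,-73,9)]))
E
```

```text
[442.76505599 -40.65352995  58.56543688] [-0.67126898  0.85200404  0.07757344] 0.9987795319469164
[[309.52885646 120.05730341]
 [267.02944842 278.60422028]
 [352.69399631 297.05067692]]
```

View pics/w6.png

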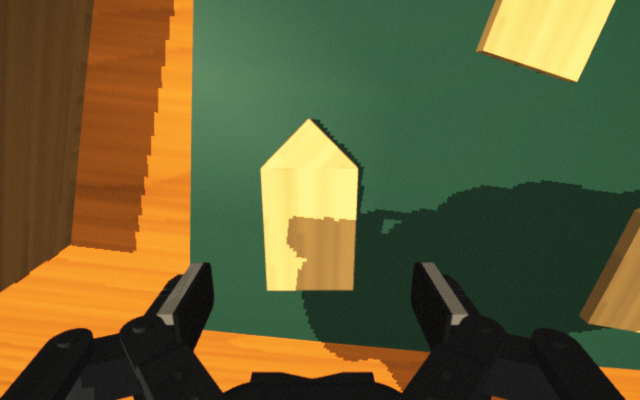

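The board, with its bow at (309,119) and stern at y = 290, is aligned and centred between the fingers. Next: descend and grip.

>>> send_rows:
  travel:
    - [0, 0, 0.06]
    - [0, 0, 0.11]
    - [0, 0, 0.14]
    - [0, 0, 0.155]
    - [0, 0, 0.155]
    - [0, 0, 0.155]
    - [0, 0, 0.155]
    - [0, 0, 0.155]
  dr:
    - [0, 0, 0]
    - [0, 0, 0]
    - [0, 0, 0]
    - [0, 0, 0]
    - [0, 0, 0]
    - [0, 0, 0]
    - [0, 0, 0]
    - [0, 0, 0]
  claw: [-1, -1, -1, -1, -1, 1, 1, 1]
  force: 50

```text
clock: 13.02
tcp_pos: [445.5, -40.1, -0.7]
orientation: [3.136, 0.192, 0.002]
wrist_force: [-1.7, -0.5, 6.0]
opening: 0.621
```

```bash
python3 - <<'E'
from h import *
p,r=getcmd(); p[2]-=62
json.dump(dict(p=p.tolist(),r=r.as_rotvec().tolist()),open("cmd.json","w"))
s=env.read_state();print(s["tcp_pos"],s["wrist_force"],s["opening"])
x,y,_=case(-10,-47); print(x,y)
plan([(p[0],p[1],120,7),(x,y,120,-10.2)],True)
E
```

```text
[445.48782895 -40.09668869  -0.69517967] [-1.70507121 -0.49693539  6.02545577] 0.6210526659434483
512.4350611252872 189.11365382864145
[0.0, 0.0, -0.305] [0.0, 0.0, 0.0]
[0.237, -0.5462, -0.3051] [0.0, 0.0, 0.0956]
```

>>> send_rows:
  travel:
    - [0, 0, -0.08]
    - [0, 0, -0.19]
    - [0, 0, -0.3]
    - [0.04, -0.09, -0.305]
    - [0.08, -0.18, -0.305]
    - [0.12, -0.275, -0.305]
    - [0.16, -0.37, -0.305]
    - [0.2, -0.46, -0.305]
    - [0.225, -0.52, -0.305]
    - [0.237, -0.5462, -0.305]
    - [0.237, -0.5462, -0.305]
    - [0.237, -0.5462, -0.305]
  dr:
    - [0, 0, 0]
    - [0, 0, 0]
    - [0, 0, 0]
    - [0, 0, 0.02]
    - [0, 0, 0.04]
    - [0, 0, 0.06]
    - [0, 0, 0.08]
    - [0, 0, 0.0956]
    - [0, 0, 0.0956]
    - [0, 0, 0.0956]
    - [0, 0, 0.0956]
    - [0, 0, 0.0956]
  claw: [1, 1, 1, 1, 1, 1, 1, 1, 1, 1, 1, 1]

```text
clock: 14.52
tcp_pos: [512.2, 187.3, 120.4]
orientation: [3.129, -0.281, -0.001]
wrist_force: [-0.3, 0.4, -0.6]
opening: 0.622
```

```bash
python3 - <<'E'
from h import *
s=env.read_state();print(s["tcp_pos"],s["wrist_force"],s["opening"])
c=cap("wrist","w7.png")
p,r=getcmd()
plan([(p[0],p[1],60,-10.2),(p[0],p[1],5.6,-10.2)],False)
E
```

```text
[512.17117644 187.31381576 120.3512526 ] [-0.27112957  0.41940346 -0.57309074] 0.621675045471116
[0.0, 0.0, 0.15] [0.0, 0.0, 0.0]
[0.0, 0.0, 0.286] [0.0, 0.0, 0.0]
```

View pics/w7.png

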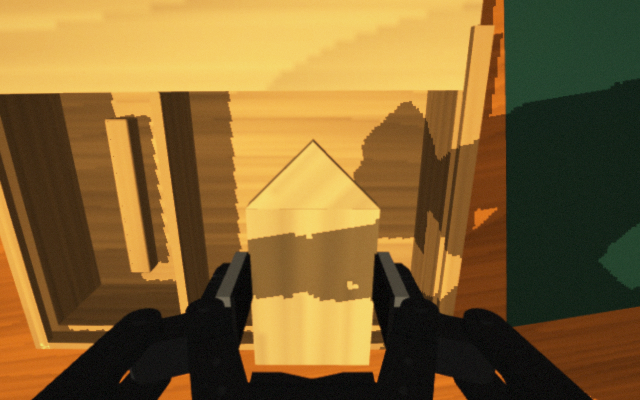

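The board is held square over the wide compartment. Lower and release.

>>> send_rows:
  travel:
    - [0, 0, 0.08]
    - [0, 0, 0.16]
    - [0, 0, 0.22]
    - [0, 0, 0.265]
    - [0, 0, 0.284]
    - [0, 0, 0.285]
    - [0, 0, 0.285]
    - [0, 0, 0.285]
    - [0, 0, 0.285]
    - [0, 0, 0.2]
    - [0, 0, 0.08]
    - [0, 0, 0]
  dr:
    - [0, 0, 0]
    - [0, 0, 0]
    - [0, 0, 0]
    - [0, 0, 0]
    - [0, 0, 0]
    - [0, 0, 0]
    - [0, 0, 0]
    - [0, 0, 0]
    - [0, 0, 0]
    - [0, 0, 0]
    - [0, 0, 0]
    - [0, 0, 0]
  claw: [1, 1, 1, 1, 1, 1, 1, -0.7, -0.7, -0.7, -0.7, -0.7]

```text
clock: 16.08
tcp_pos: [513.1, 188.5, 122.9]
orientation: [-3.128, 0.28, -0.004]
wrist_force: [0.0, 0.9, -1.0]
opening: 0.855
```

```bash
cat >> h.py <<'E'
def pile(c,ztop,save=None):
    """board top face seen from wrist: contour of bright region in wide compartment"""
E
python3 - <<'E'
from h import *
p,r=getcmd();print(p)
s=env.read_state();print(s["tcp_pos"],s["wrist_force"],s["opening"])
c=cap("wrist","w8.png")
# next board B (438.9,-266) yaw -5.4
plan([(p[0],p[1],120,-10.2),(438.9,-266,120,-5.4),(438.9,-266,60,-5.4)])
plan([(438.9,-266,-2,-5.4)],False)
E
```

```text
[512.44125575 189.13378177 120.0174856 ]
[513.1115516 188.5330664 122.9026929] [ 0.00290627  0.91351515 -0.9607921 ] 0.8547520838848628
[0.0, 0.0, 0.0] [0.0, 0.0, 0.0]
[0.0206, 1.1524, 0.0001] [0.0, 0.0, -0.0267]
[0.0206, 1.1524, 0.1501] [0.0, 0.0, -0.0267]
[0.0, 0.0, 0.155] [0.0, 0.0, 0.0]
```

View pics/w8.png

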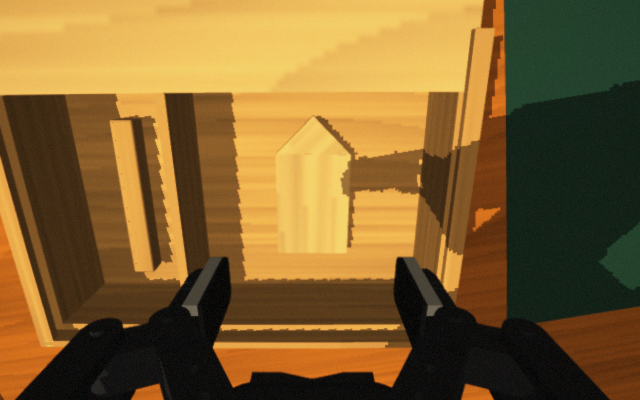

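Board 1 lies flat in the wide compartment, with its bow at (316,115). The next shift exceeds full scale, so I'll split it over two calls.

```bash
python3 - <<'E'
from h import *
c=viewer.capture("wrist")
P=ray(c,[(316,115),(279,252.5),(348,252.5),(277,154),(351,154)],15)
print(P.round(1)); b=(P[1]+P[2])/2; print("axis yaw",np.degrees(np.arctan2(*(P[0]-b)[[1,0]])),np.linalg.norm(P[0]-b),np.linalg.norm(P[1]-P[2]),"centroid",b+(P[0]-b)*(47.2/107.5))
print(proj(c,[case(-90,-132,6),case(-90,-132,72),case(70,38,6)]))
json.dump(dict(p=[512.44,189.13,120.0],r=Rd(-10.2).as_rotvec().tolist()),open("cmd.json","w"))
plan([(470,-100,120,-5.4)])
plan([(438.9,-266,120,-5.4),(438.9,-266,60,-5.4)])
plan([(438.9,-266,-2,-5.4)])
E
```

```text
[[572.1 176.4  15. ]
 [469.7 225.   15. ]
 [459.9 169.7  15. ]
 [549.3 209.9  15. ]
 [539.6 155.7  15. ]]
axis yaw -11.028030592641286 109.33850630078034 56.19591096501999 centroid [511.89794188 188.16167737  15.        ]
[[410.90482179 280.76499248]
 [436.37972862 331.87737904]
 [196.88311061  87.45375068]]
[0.0236, 0.7302, 0.0] [0.0, 0.0, -0.0267]
[-0.0384, 0.4205, 0.0] [0.0, 0.0, 0.0]
[-0.0384, 0.4205, 0.15] [0.0, 0.0, 0.0]
[0.0, 0.0, 0.155] [0.0, 0.0, 0.0]
```

>>> send_rows:
  travel:
    - [0.004, 0.12, 0]
    - [0.008, 0.24, 0]
    - [0.012, 0.37, 0]
    - [0.016, 0.5, 0]
    - [0.02, 0.62, 0]
    - [0.0236, 0.7302, 0]
  dr:
    - [0, 0, -0.005]
    - [0, 0, -0.01]
    - [0, 0, -0.015]
    - [0, 0, -0.02]
    - [0, 0, -0.025]
    - [0, 0, -0.0267]
  claw: [-1, -1, -1, -1, -1, -1]

```text
clock: 16.92
tcp_pos: [469.1, -102.4, 120.0]
orientation: [-3.138, 0.149, 0.001]
wrist_force: [0.8, -0.9, 0.0]
opening: 1.0
```

>>> send_rows:
  travel:
    - [-0.012, 0.13, 0]
    - [-0.024, 0.26, 0]
    - [-0.033, 0.37, 0]
    - [-0.0384, 0.4205, 0]
    - [-0.0384, 0.4205, 0.08]
    - [-0.0384, 0.4205, 0.15]
    - [-0.0384, 0.4205, 0.15]
    - [-0.0384, 0.4205, 0.15]
  dr:
    - [0, 0, 0]
    - [0, 0, 0]
    - [0, 0, 0]
    - [0, 0, 0]
    - [0, 0, 0]
    - [0, 0, 0]
    - [0, 0, 0]
    - [0, 0, 0]
  claw: [-1, -1, -1, -1, -1, -1, -1, -1]

```text
clock: 17.92
tcp_pos: [439.2, -267.1, 61.3]
orientation: [3.137, -0.148, 0.002]
wrist_force: [-0.1, -1.3, -0.1]
opening: 0.998
```

```bash
python3 - <<'E'
from h import *
s=env.read_state();print(s["tcp_pos"],R.from_rotvec(s["orientation"]).as_matrix()[:2,0],s["wrist_force"],s["opening"])
c=cap("wrist","w9.png")
a=np.radians(-5.4);print(proj(c,[(438.9+60.3*np.cos(a),-266+60.3*np.sin(a),9),(438.9-47.2*np.cos(a),-266-47.2*np.sin(a),9)]))
E
```

```text
[ 439.22258063 -267.1262268    61.25646248] [ 0.99556212 -0.09410115] [-0.11558882 -1.28310402 -0.13941235] 0.997587762439581
[[309.729945   120.0149205 ]
 [310.01737857 289.20807479]]
```

View pics/w9.png

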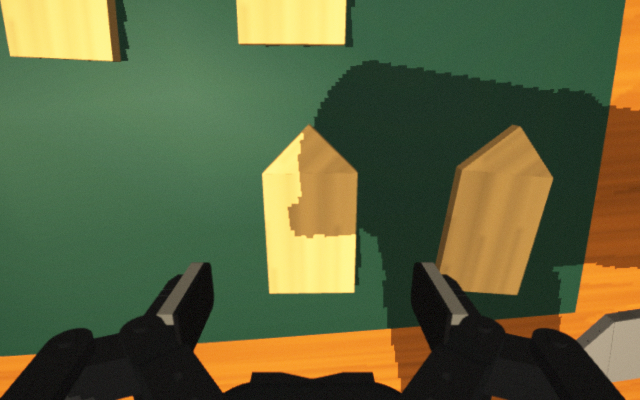

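Bow at (309,125) and stern at y = 293 are about 4 px lower than predicted, so I'll shift the grasp 2 mm toward the base.

>>> send_rows:
  travel:
    - [-0.005, 0, 0.06]
    - [-0.005, 0, 0.11]
    - [-0.005, 0, 0.14]
    - [-0.005, 0, 0.155]
    - [-0.005, 0, 0.155]
    - [-0.005, 0, 0.155]
    - [-0.005, 0, 0.155]
    - [-0.005, 0, 0.155]
  dr:
    - [0, 0, 0]
    - [0, 0, 0]
    - [0, 0, 0]
    - [0, 0, 0]
    - [0, 0, 0]
    - [0, 0, 0]
    - [0, 0, 0]
    - [0, 0, 0]
  claw: [-1, -1, -1, -1, -1, 1, 1, 1]
  force: 50

```text
clock: 18.98
tcp_pos: [437.3, -267.0, -0.6]
orientation: [3.137, -0.148, 0.002]
wrist_force: [-2.0, 1.6, 6.2]
opening: 0.621
```

```bash
python3 - <<'E'
from h import *
s=env.read_state();print(s["tcp_pos"],s["wrist_force"],s["opening"])
p=[436.9,-265.8,-2]
json.dump(dict(p=p,r=Rd(-5.4).as_rotvec().tolist()),open("cmd.json","w"))
plan([(p[0],p[1],120,-5.4),(475,-80,120,-10.2)])
x,y,_=case(-10,-47)
plan([(x,y,120,-10.2)])
E
```

```text
[ 437.30683967 -266.97501459   -0.64877255] [-1.97553712  1.58950745  6.20582997] 0.621306520713055
[0.0, 0.0, -0.305] [0.0, 0.0, 0.0]
[0.0511, -0.4714, -0.305] [0.0, 0.0, 0.0267]
[-0.0271, -0.6787, 0.0] [0.0, 0.0, 0.0]
```

>>> send_rows:
  travel:
    - [0, 0, -0.08]
    - [0, 0, -0.19]
    - [0, 0, -0.3]
    - [0.013, -0.12, -0.305]
    - [0.026, -0.24, -0.305]
    - [0.039, -0.36, -0.305]
    - [0.0511, -0.4714, -0.305]
  dr:
    - [0, 0, 0]
    - [0, 0, 0]
    - [0, 0, 0]
    - [0, 0, 0.007]
    - [0, 0, 0.014]
    - [0, 0, 0.02]
    - [0, 0, 0.0267]
  claw: [1, 1, 1, 1, 1, 1, 1]

```text
clock: 19.85
tcp_pos: [474.9, -79.3, 120.6]
orientation: [-3.129, 0.281, -0.001]
wrist_force: [1.1, 0.1, 0.0]
opening: 0.62
```

>>> send_rows:
  travel:
    - [-0.005, -0.12, 0]
    - [-0.01, -0.24, 0]
    - [-0.015, -0.36, 0]
    - [-0.02, -0.48, 0]
    - [-0.024, -0.58, 0]
    - [-0.0265, -0.65, 0]
    - [-0.0271, -0.6787, 0]
    - [-0.0271, -0.6787, 0]
    - [-0.0271, -0.6787, 0]
    - [-0.0271, -0.6787, 0]
  dr:
    - [0, 0, 0]
    - [0, 0, 0]
    - [0, 0, 0]
    - [0, 0, 0]
    - [0, 0, 0]
    - [0, 0, 0]
    - [0, 0, 0]
    - [0, 0, 0]
    - [0, 0, 0]
    - [0, 0, 0]
  claw: [1, 1, 1, 1, 1, 1, 1, 1, 1, 1]

```text
clock: 21.1
tcp_pos: [512.3, 187.3, 120.5]
orientation: [3.129, -0.282, -0.0]
wrist_force: [-0.4, 0.9, -0.2]
opening: 0.619
```

```bash
python3 - <<'E'
from h import *
s=env.read_state();print(s["tcp_pos"],R.from_rotvec(s["orientation"]).as_matrix()[:2,0],s["wrist_force"],s["opening"])
c=cap("wrist","w10.png")
E
```

```text
[512.34676602 187.27809063 120.45455163] [ 0.98389629 -0.17874027] [-0.43723492  0.85734223 -0.20169427] 0.6190873358858091
```

View pics/w10.png

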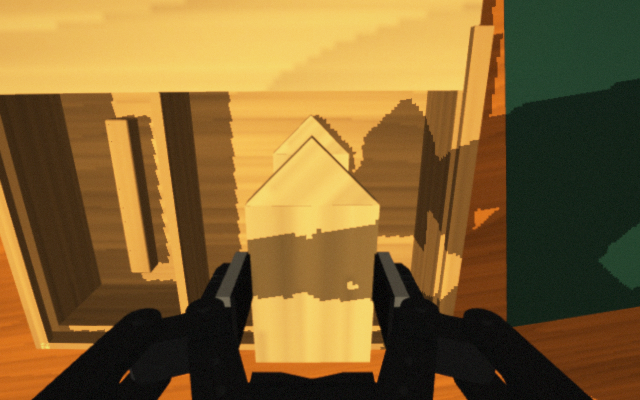

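The held board's bow at (313,136) is 4 px ahead of where board 1 sat (313,140), about 1.5 mm. I'll correct this while lowering.

>>> send_rows:
  travel:
    - [-0.004, 0, 0.08]
    - [-0.004, 0, 0.16]
    - [-0.004, 0, 0.21]
    - [-0.004, 0, 0.245]
    - [-0.004, 0, 0.261]
    - [-0.004, 0, 0.2625]
    - [-0.004, 0, 0.2625]
    - [-0.004, 0, 0.2625]
    - [-0.004, 0, 0.2625]
    - [-0.004, 0, 0.18]
    - [0, 0, 0.07]
    - [0, 0, 0]
  dr:
    - [0, 0, 0]
    - [0, 0, 0]
    - [0, 0, 0]
    - [0, 0, 0]
    - [0, 0, 0]
    - [0, 0, 0]
    - [0, 0, 0]
    - [0, 0, 0]
    - [0, 0, 0]
    - [0, 0, 0]
    - [0, 0, 0]
    - [0, 0, 0]
  claw: [1, 1, 1, 1, 1, 1, 1, -0.7, -0.7, -0.7, -0.7, -0.7]

```text
clock: 22.65
tcp_pos: [513.2, 188.5, 122.8]
orientation: [-3.128, 0.28, -0.004]
wrist_force: [-0.1, 0.6, 0.4]
opening: 0.851
```

```bash
python3 - <<'E'
from h import *
c=cap("wrist","w11.png")
t=cap("top","t5.png");cv2.imwrite("pics/t5z.png",cv2.resize(t["frame"][150:270,195:455],None,fx=3,fy=3,interpolation=cv2.INTER_CUBIC))
for q in boards(t,(164,256,311,440)):
    print(q.mean(0).round(0),np.round(analyse(t,q,9)[:3],1))
json.dump(dict(p=[512.44,189.13,120.0],r=Rd(-10.2).as_rotvec().tolist()),open("cmd.json","w"))
# board C (428,-377.6) yaw -10.1
plan([(470,-130,120,-10.1)])
plan([(427,-377.6,120,-10.1),(427,-377.6,60,-10.1)])
plan([(427,-377.6,-2,-10.1)])
E
```

```text
[425. 236.] [ 428.  -377.8  -10.1]
[394. 191.] [ 588.6 -270.9   -5.4]
[360. 190.] [ 593.7 -151.    -7.5]
[0.0369, 0.804, 0.0] [0.0, 0.0, -0.0006]
[0.0026, 0.6283, 0.0] [0.0, 0.0, 0.0]
[0.0026, 0.6283, 0.15] [0.0, 0.0, 0.0]
[0.0, 0.0, 0.155] [0.0, 0.0, 0.0]
```

View pics/w11.png

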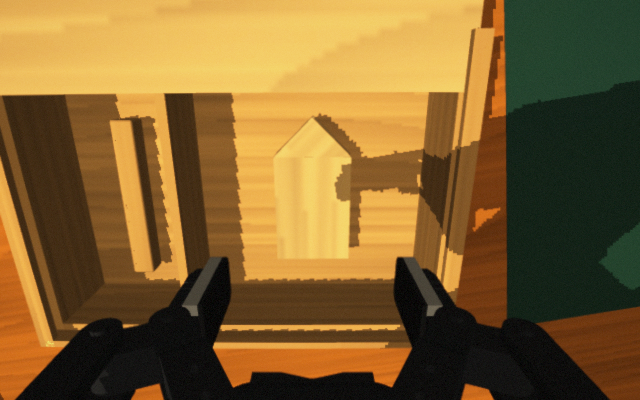

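View pics/t5z.png

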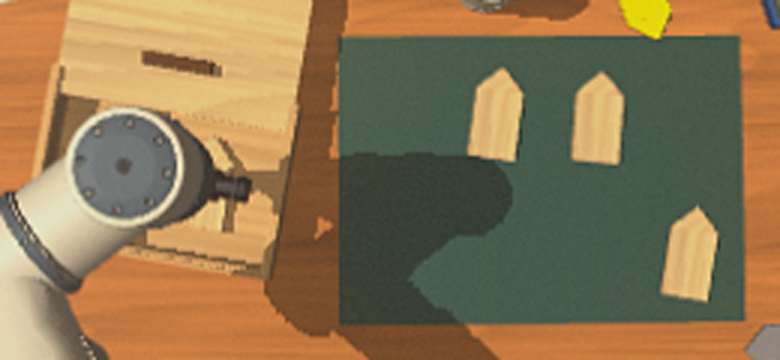

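Board 2 covers board 1 with no edge showing: bow (313,116), stern y = 258. The other three boards haven't moved. Going to the rightmost.

>>> send_rows:
  travel:
    - [0.006, 0.13, 0]
    - [0.012, 0.26, 0]
    - [0.018, 0.39, 0]
    - [0.024, 0.52, 0]
    - [0.03, 0.66, 0]
    - [0.0369, 0.804, 0]
  dr:
    - [0, 0, 0]
    - [0, 0, 0]
    - [0, 0, 0]
    - [0, 0, 0]
    - [0, 0, 0]
    - [0, 0, 0]
  claw: [-1, -1, -1, -1, -1, -1]

```text
clock: 23.5
tcp_pos: [469.0, -132.4, 120.0]
orientation: [-3.129, 0.279, 0.0]
wrist_force: [1.3, -1.1, 0.1]
opening: 1.003
```

>>> send_rows:
  travel:
    - [0.0006, 0.13, 0]
    - [0.001, 0.26, 0]
    - [0.0016, 0.39, 0]
    - [0.0022, 0.51, 0]
    - [0.0025, 0.6, 0]
    - [0.0026, 0.6283, 0]
    - [0.0026, 0.6283, 0.08]
    - [0.0026, 0.6283, 0.15]
    - [0.0026, 0.6283, 0.15]
    - [0.0026, 0.6283, 0.15]
  dr:
    - [0, 0, 0]
    - [0, 0, 0]
    - [0, 0, 0]
    - [0, 0, 0]
    - [0, 0, 0]
    - [0, 0, 0]
    - [0, 0, 0]
    - [0, 0, 0]
    - [0, 0, 0]
    - [0, 0, 0]
  claw: [-1, -1, -1, -1, -1, -1, -1, -1, -1, -1]

```text
clock: 24.75
tcp_pos: [426.9, -378.5, 61.4]
orientation: [3.128, -0.279, 0.002]
wrist_force: [-0.0, 0.6, 1.1]
opening: 0.999
```

```bash
python3 - <<'E'
from h import *
s=env.read_state();print(s["tcp_pos"],R.from_rotvec(s["orientation"]).as_matrix()[:2,0],s["wrist_force"],s["opening"])
c=cap("wrist","w12.png")
a=np.radians(-10.1);print(proj(c,[(427+60.3*np.cos(a),-377.6+60.3*np.sin(a),9),(427-47.2*np.cos(a),-377.6-47.2*np.sin(a),9)]))
E
```

```text
[ 426.89277566 -378.49702742   61.44473162] [ 0.98425062 -0.17677462] [-0.02813307  0.62901735  1.13584063] 0.9987433528106282
[[309.70510404 119.27155333]
 [310.2360579  288.54955618]]
```

View pics/w12.png

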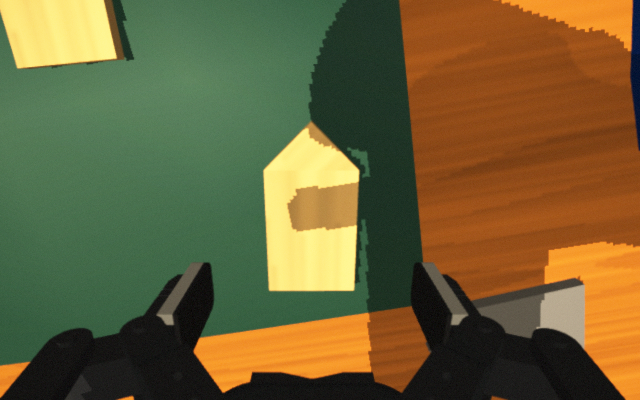

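```bash
python3 - <<'E'
from h import *
c=viewer.capture("wrist");P=ray(c,[(472,302),(583,280)],9);print(P.round(0))
a=np.radians(-10.1);d=P[:,:2]-[427,-377.6];print((d@[np.cos(a),np.sin(a)]).round(0),(d@[-np.sin(a),np.cos(a)]).round(0))
E
```

```text
[[ 351. -473.    9.]
 [ 354. -546.    9.]]
[-58. -42.] [-107. -179.]
```

Bow at (310,122) matches how board 2 was gripped. The grey look-alike is about 107 mm away sideways, so it is clear. Next: descend and grip.

>>> send_rows:
  travel:
    - [0, 0, 0.06]
    - [0, 0, 0.11]
    - [0, 0, 0.14]
    - [0, 0, 0.155]
    - [0, 0, 0.155]
    - [0, 0, 0.155]
    - [0, 0, 0.155]
    - [0, 0, 0.155]
  dr:
    - [0, 0, 0]
    - [0, 0, 0]
    - [0, 0, 0]
    - [0, 0, 0]
    - [0, 0, 0]
    - [0, 0, 0]
    - [0, 0, 0]
    - [0, 0, 0]
  claw: [-1, -1, -1, -1, -1, 1, 1, 1]
  force: 50

```text
clock: 25.85
tcp_pos: [426.9, -378.9, -0.5]
orientation: [3.128, -0.28, 0.003]
wrist_force: [-0.1, 1.1, 5.8]
opening: 0.624
```

```bash
python3 - <<'E'
from h import *
s=env.read_state();print(s["tcp_pos"],s["wrist_force"],s["opening"])
p,_=getcmd();print(p)
plan([(p[0],p[1],120,-10.1),(465,-130,120,-10.1)])
x,y,_=case(-10,-47)
plan([(x,y,120,-10.2)])
E
```

```text
[ 426.85691888 -378.93587425   -0.53722933] [-0.13694144  1.13656527  5.76398788] 0.6242439319038556
[ 427.00156537 -377.61480728   -2.        ]
[0.0, 0.0, -0.305] [0.0, 0.0, 0.0]
[-0.0149, -0.6261, -0.305] [0.0, 0.0, 0.0]
[-0.0231, -0.8062, 0.0] [0.0, 0.0, 0.0006]
```

>>> send_rows:
  travel:
    - [0, 0, -0.08]
    - [0, 0, -0.19]
    - [0, 0, -0.3]
    - [-0.003, -0.12, -0.305]
    - [-0.006, -0.25, -0.305]
    - [-0.009, -0.38, -0.305]
    - [-0.012, -0.51, -0.305]
    - [-0.0149, -0.6261, -0.305]
  dr:
    - [0, 0, 0]
    - [0, 0, 0]
    - [0, 0, 0]
    - [0, 0, 0]
    - [0, 0, 0]
    - [0, 0, 0]
    - [0, 0, 0]
    - [0, 0, 0]
  claw: [1, 1, 1, 1, 1, 1, 1, 1]

```text
clock: 26.85
tcp_pos: [464.7, -129.1, 120.4]
orientation: [-3.129, 0.28, -0.0]
wrist_force: [0.5, -0.3, -0.5]
opening: 0.626
```

>>> send_rows:
  travel:
    - [-0.0035, -0.12, 0]
    - [-0.007, -0.24, 0]
    - [-0.0105, -0.36, 0]
    - [-0.014, -0.48, 0]
    - [-0.0175, -0.6, 0]
    - [-0.02, -0.7, 0]
    - [-0.0225, -0.78, 0]
    - [-0.0231, -0.8062, 0]
    - [-0.0231, -0.8062, 0]
    - [-0.0231, -0.8062, 0]
    - [-0.0231, -0.8062, 0]
  dr:
    - [0, 0, 0]
    - [0, 0, 0]
    - [0, 0, 0]
    - [0, 0, 0]
    - [0, 0, 0]
    - [0, 0, 0]
    - [0, 0, 0]
    - [0, 0, 0]
    - [0, 0, 0]
    - [0, 0, 0]
    - [0, 0, 0]
  claw: [1, 1, 1, 1, 1, 1, 1, 1, 1, 1, 1]

```text
clock: 28.22
tcp_pos: [512.9, 187.1, 120.5]
orientation: [-3.129, 0.282, -0.0]
wrist_force: [0.5, -0.4, -0.6]
opening: 0.617
```

```bash
python3 - <<'E'
from h import *
s=env.read_state();print(s["tcp_pos"],R.from_rotvec(s["orientation"]).as_matrix()[:2,0],s["wrist_force"],s["opening"])
c=cap("wrist","w13.png")
E
```

```text
[512.93742336 187.14844108 120.46960805] [ 0.98388257 -0.17881578] [ 0.54313589 -0.37793387 -0.60230288] 0.6172131618878535
```

View pics/w13.png

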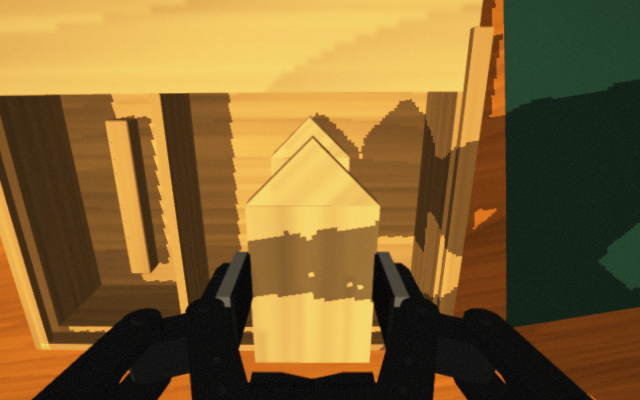

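Bow at (313,137), the same as board 2, so I'll use the same correction and release 9 mm higher.

>>> send_rows:
  travel:
    - [-0.004, 0, 0.08]
    - [-0.004, 0, 0.15]
    - [-0.004, 0, 0.2]
    - [-0.004, 0, 0.228]
    - [-0.004, 0, 0.2385]
    - [-0.004, 0, 0.24]
    - [-0.004, 0, 0.24]
    - [-0.004, 0, 0.24]
    - [-0.004, 0, 0.24]
    - [-0.004, 0, 0.17]
    - [0, 0, 0.07]
    - [0, 0, 0]
  dr:
    - [0, 0, 0]
    - [0, 0, 0]
    - [0, 0, 0]
    - [0, 0, 0]
    - [0, 0, 0]
    - [0, 0, 0]
    - [0, 0, 0]
    - [0, 0, 0]
    - [0, 0, 0]
    - [0, 0, 0]
    - [0, 0, 0]
    - [0, 0, 0]
  claw: [1, 1, 1, 1, 1, 1, 1, -0.7, -0.7, -0.7, -0.7, -0.7]

```text
clock: 29.78
tcp_pos: [513.6, 188.3, 122.3]
orientation: [-3.128, 0.28, -0.003]
wrist_force: [0.2, -0.9, 0.1]
opening: 0.85
```

```bash
python3 - <<'E'
from h import *
c=cap("wrist","w14.png")
t=cap("top")
for q in boards(t,(164,256,311,440)):
    print(q.mean(0).round(0),np.round(analyse(t,q,9)[:3],1))
json.dump(dict(p=[512.44,189.13,120.0],r=Rd(-10.2).as_rotvec().tolist()),open("cmd.json","w"))
# board D (593.5,-151) yaw -7.8
plan([(592.5,-151,120,-7.8),(592.5,-151,60,-7.8)])
plan([(592.5,-151,-2,-7.8)])
E
```

```text
[394. 191.] [ 588.5 -270.9   -5.5]
[360. 190.] [ 593.8 -151.    -7.3]
[0.3476, 0.8014, 0.0] [0.0, 0.0, -0.0133]
[0.3476, 0.8014, 0.15] [0.0, 0.0, -0.0133]
[0.0, 0.0, 0.155] [0.0, 0.0, 0.0]
```

View pics/w14.png

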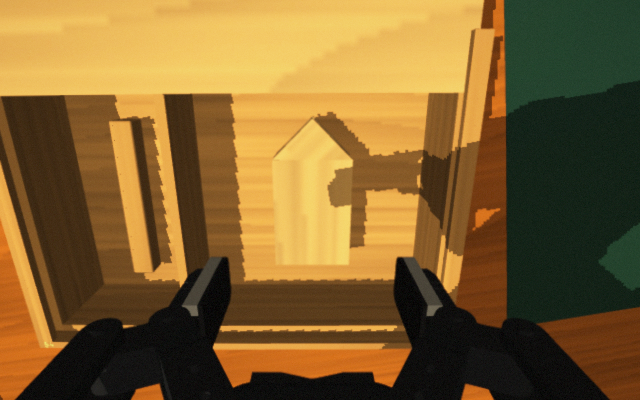

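Three boards are stacked flush: bow (313,117), stern y = 264. Board 4 is next, by the jar. The jar's near edge is at about x = 697, and the gripper body reaches only about x = 636.

>>> send_rows:
  travel:
    - [0.05, 0.115, 0]
    - [0.1, 0.23, 0]
    - [0.15, 0.345, 0]
    - [0.2, 0.46, 0]
    - [0.25, 0.575, 0]
    - [0.3, 0.69, 0]
    - [0.335, 0.77, 0]
    - [0.3476, 0.8014, 0]
    - [0.3476, 0.8014, 0.07]
    - [0.3476, 0.8014, 0.15]
    - [0.3476, 0.8014, 0.15]
    - [0.3476, 0.8014, 0.15]
  dr:
    - [0, 0, -0.003]
    - [0, 0, -0.006]
    - [0, 0, -0.01]
    - [0, 0, -0.0133]
    - [0, 0, -0.0133]
    - [0, 0, -0.0133]
    - [0, 0, -0.0133]
    - [0, 0, -0.0133]
    - [0, 0, -0.0133]
    - [0, 0, -0.0133]
    - [0, 0, -0.0133]
    - [0, 0, -0.0133]
  claw: [-1, -1, -1, -1, -1, -1, -1, -1, -1, -1, -1, -1]

```text
clock: 31.38
tcp_pos: [593.6, -151.8, 61.6]
orientation: [3.134, -0.213, 0.002]
wrist_force: [-0.2, -0.8, 0.3]
opening: 1.0
```

```bash
python3 - <<'E'
from h import *
s=env.read_state();print(s["tcp_pos"],R.from_rotvec(s["orientation"]).as_matrix()[:2,0],s["wrist_force"],s["opening"])
c=cap("wrist","w15.png")
a=np.radians(-7.8);print(proj(c,[(592.5+60.3*np.cos(a),-151+60.3*np.sin(a),9),(592.5-47.2*np.cos(a),-151-47.2*np.sin(a),9)]))
E
```

```text
[ 593.60505255 -151.84598049   61.5537569 ] [ 0.99077685 -0.13549514] [-0.15000101 -0.78750872  0.28361106] 0.9997833980409215
[[310.42046832 121.42823389]
 [310.56378908 290.03297057]]
```

View pics/w15.png

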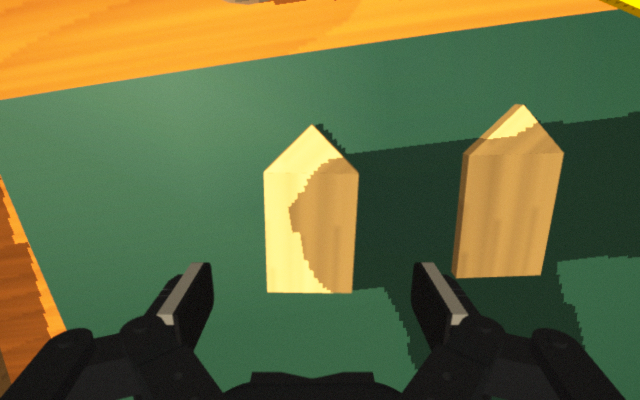

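Bow is at (312,124) and stern at y = 293, 2 px below the reference, so I'll shift −1.2 mm and grip.

>>> send_rows:
  travel:
    - [-0.003, 0, 0.06]
    - [-0.003, 0, 0.11]
    - [-0.003, 0, 0.14]
    - [-0.003, 0, 0.155]
    - [-0.003, 0, 0.155]
    - [-0.003, 0, 0.155]
    - [-0.003, 0, 0.155]
    - [-0.003, 0, 0.155]
  dr:
    - [0, 0, 0]
    - [0, 0, 0]
    - [0, 0, 0]
    - [0, 0, 0]
    - [0, 0, 0]
    - [0, 0, 0]
    - [0, 0, 0]
    - [0, 0, 0]
  claw: [-1, -1, -1, -1, -1, 1, 1, 1]
  force: 50

```text
clock: 32.42
tcp_pos: [592.5, -152.0, -0.6]
orientation: [3.134, -0.214, 0.003]
wrist_force: [0.0, 0.9, 4.5]
opening: 0.621
```

```bash
python3 - <<'E'
from h import *
s=env.read_state();print(s["tcp_pos"],s["wrist_force"],s["opening"])
p=[591.3,-150.8,-2]
json.dump(dict(p=p,r=Rd(-7.8).as_rotvec().tolist()),open("cmd.json","w"))
x,y,_=case(-10,-47)
plan([(p[0],p[1],120,-7.8),(x,y,120,-10.2)])
E
```

```text
[ 5.92461335e+02 -1.52024587e+02 -5.83484617e-01] [0.00476524 0.89894319 4.45573773] 0.6211471035589616
[0.0, 0.0, -0.305] [0.0, 0.0, 0.0]
[-0.3107, -0.8152, -0.305] [0.0, 0.0, 0.0133]
```

>>> send_rows:
  travel:
    - [0, 0, -0.08]
    - [0, 0, -0.19]
    - [0, 0, -0.3]
    - [-0.05, -0.13, -0.305]
    - [-0.1, -0.262, -0.305]
    - [-0.15, -0.394, -0.305]
    - [-0.2, -0.525, -0.305]
    - [-0.25, -0.656, -0.305]
    - [-0.29, -0.76, -0.305]
    - [-0.3107, -0.8152, -0.305]
    - [-0.3107, -0.8152, -0.305]
    - [-0.3107, -0.8152, -0.305]
  dr:
    - [0, 0, 0]
    - [0, 0, 0]
    - [0, 0, 0]
    - [0, 0, 0.003]
    - [0, 0, 0.006]
    - [0, 0, 0.009]
    - [0, 0, 0.0133]
    - [0, 0, 0.0133]
    - [0, 0, 0.0133]
    - [0, 0, 0.0133]
    - [0, 0, 0.0133]
    - [0, 0, 0.0133]
  claw: [1, 1, 1, 1, 1, 1, 1, 1, 1, 1, 1, 1]

```text
clock: 33.92
tcp_pos: [513.0, 187.6, 120.2]
orientation: [3.129, -0.28, -0.001]
wrist_force: [0.4, -0.4, -0.8]
opening: 0.62
```

>>> send_rows:
  travel:
    - [0, 0, 0]
    - [0, 0, 0]
  dr:
    - [0, 0, 0]
    - [0, 0, 0]
  claw: [1, 1]

```text
clock: 34.17
tcp_pos: [513.2, 187.4, 120.3]
orientation: [3.129, -0.282, -0.0]
wrist_force: [-1.1, 0.3, -1.4]
opening: 0.622
```

```bash
python3 - <<'E'
from h import *
s=env.read_state();print(s["tcp_pos"],R.from_rotvec(s["orientation"]).as_matrix()[:2,0],s["wrist_force"],s["opening"])
c=cap("wrist","w16.png")
E
```

```text
[513.22702399 187.35223801 120.32728201] [ 0.9838789  -0.17883601] [-1.11795228  0.29023713 -1.39617541] 0.6221390531775067
```

View pics/w16.png

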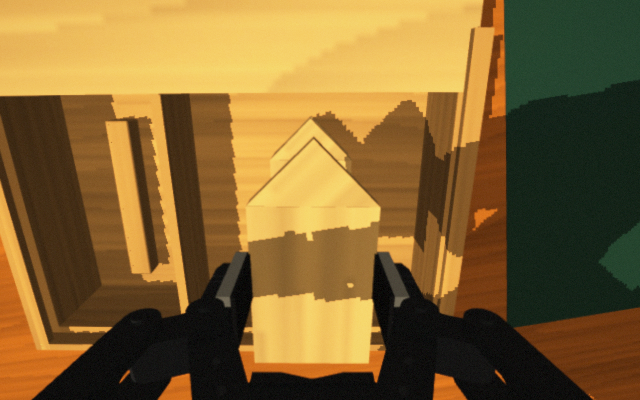

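Bow at (314,138), as with the earlier boards. Place at the fourth level.

>>> send_rows:
  travel:
    - [-0.004, 0, 0.07]
    - [-0.004, 0, 0.13]
    - [-0.004, 0, 0.18]
    - [-0.004, 0, 0.206]
    - [-0.004, 0, 0.216]
    - [-0.004, 0, 0.2175]
    - [-0.004, 0, 0.2175]
    - [-0.004, 0, 0.2175]
    - [-0.004, 0, 0.2175]
    - [-0.004, 0, 0.15]
    - [0, 0, 0.06]
    - [0, 0, 0]
  dr:
    - [0, 0, 0]
    - [0, 0, 0]
    - [0, 0, 0]
    - [0, 0, 0]
    - [0, 0, 0]
    - [0, 0, 0]
    - [0, 0, 0]
    - [0, 0, 0]
    - [0, 0, 0]
    - [0, 0, 0]
    - [0, 0, 0]
    - [0, 0, 0]
  claw: [1, 1, 1, 1, 1, 1, 1, -0.7, -0.7, -0.7, -0.7, -0.7]

```text
clock: 35.72
tcp_pos: [513.7, 188.3, 122.3]
orientation: [-3.128, 0.28, -0.003]
wrist_force: [0.5, -0.3, -0.2]
opening: 0.853
```

```bash
python3 - <<'E'
from h import *
c=cap("wrist","w17.png")
t=cap("top")
for q in boards(t,(164,256,311,440)):
    print(q.mean(0).round(0),np.round(analyse(t,q,9)[:3],1))
json.dump(dict(p=[512.44,189.13,120.0],r=Rd(-10.2).as_rotvec().tolist()),open("cmd.json","w"))
# board E (588.5,-270.7) yaw -5.8
plan([(540,-60,120,-5.8)])
plan([(587,-270.7,120,-5.8),(587,-270.7,60,-5.8)])
plan([(587,-270.7,-2,-5.8)])
E
```

```text
[394. 191.] [ 588.5 -270.9   -5.5]
[0.1781, 0.6008, 0.0] [0.0, 0.0, -0.0244]
[0.1702, 0.5121, 0.0] [0.0, 0.0, 0.0]
[0.1702, 0.5121, 0.15] [0.0, 0.0, 0.0]
[0.0, 0.0, 0.155] [0.0, 0.0, 0.0]
```

View pics/w17.png

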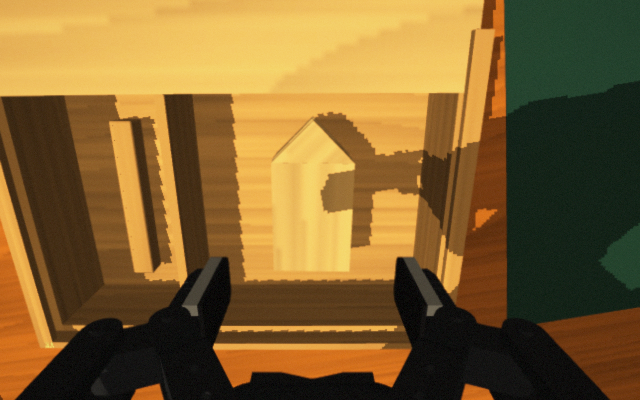

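Four boards are piled flush, with bow (313,118) and stern y = 271. Now the last board.

>>> send_rows:
  travel:
    - [0.036, 0.12, 0]
    - [0.072, 0.24, 0]
    - [0.108, 0.36, 0]
    - [0.144, 0.48, 0]
    - [0.1781, 0.6008, 0]
  dr:
    - [0, 0, -0.005]
    - [0, 0, -0.01]
    - [0, 0, -0.015]
    - [0, 0, -0.02]
    - [0, 0, -0.0244]
  claw: [-1, -1, -1, -1, -1]

```text
clock: 36.45
tcp_pos: [540.1, -62.6, 119.8]
orientation: [-3.138, 0.159, 0.001]
wrist_force: [1.8, 0.6, 0.9]
opening: 1.003
```

>>> send_rows:
  travel:
    - [0.04, 0.12, 0]
    - [0.08, 0.24, 0]
    - [0.12, 0.36, 0]
    - [0.155, 0.465, 0]
    - [0.1702, 0.5121, 0]
    - [0.1702, 0.5121, 0.07]
    - [0.1702, 0.5121, 0.15]
    - [0.1702, 0.5121, 0.15]
    - [0.1702, 0.5121, 0.15]
  dr:
    - [0, 0, 0]
    - [0, 0, 0]
    - [0, 0, 0]
    - [0, 0, 0]
    - [0, 0, 0]
    - [0, 0, 0]
    - [0, 0, 0]
    - [0, 0, 0]
    - [0, 0, 0]
  claw: [-1, -1, -1, -1, -1, -1, -1, -1, -1]

```text
clock: 37.58
tcp_pos: [588.0, -271.8, 61.6]
orientation: [3.137, -0.159, 0.002]
wrist_force: [-0.2, 0.1, -0.6]
opening: 1.001
```

```bash
python3 - <<'E'
from h import *
s=env.read_state();print(s["tcp_pos"],R.from_rotvec(s["orientation"]).as_matrix()[:2,0],s["wrist_force"],s["opening"])
c=cap("wrist","w18.png")
E
```

```text
[ 588.0320606  -271.80385697   61.59458046] [ 0.99488659 -0.10098857] [-0.21349389  0.13939587 -0.60966094] 1.0008187215825537
```

View pics/w18.png

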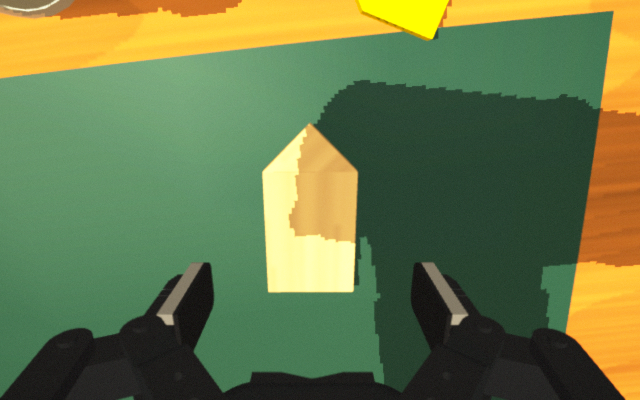

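The last board's bow is at (309,124) and its stern at y = 292, so the same small −1.2 mm shift applies.

>>> send_rows:
  travel:
    - [-0.003, 0, 0.06]
    - [-0.003, 0, 0.11]
    - [-0.003, 0, 0.14]
    - [-0.003, 0, 0.155]
    - [-0.003, 0, 0.155]
    - [-0.003, 0, 0.155]
    - [-0.003, 0, 0.155]
    - [-0.003, 0, 0.155]
  dr:
    - [0, 0, 0]
    - [0, 0, 0]
    - [0, 0, 0]
    - [0, 0, 0]
    - [0, 0, 0]
    - [0, 0, 0]
    - [0, 0, 0]
    - [0, 0, 0]
  claw: [-1, -1, -1, -1, -1, 1, 1, 1]
  force: 50

```text
clock: 38.62
tcp_pos: [587.0, -272.0, -0.5]
orientation: [3.137, -0.16, 0.003]
wrist_force: [-1.0, 0.4, 5.5]
opening: 0.621
```

```bash
python3 - <<'E'
from h import *
s=env.read_state();print(s["tcp_pos"],s["wrist_force"],s["opening"])
p=[585.8,-270.6,-2]
json.dump(dict(p=p,r=Rd(-5.8).as_rotvec().tolist()),open("cmd.json","w"))
x,y,_=case(-10,-47)
plan([(p[0],p[1],120,-5.8),(550,-60,120,-10.2)])
plan([(x,y,120,-10.2)])
E
```

```text
[ 5.86951287e+02 -2.71968655e+02 -4.54800717e-01] [-1.03876916  0.42091115  5.45955878] 0.6214115979285519
[0.0, 0.0, -0.305] [0.0, 0.0, 0.0]
[-0.1422, -0.5148, -0.305] [0.0, 0.0, 0.0244]
[-0.2027, -0.5963, 0.0] [0.0, 0.0, 0.0]
```

>>> send_rows:
  travel:
    - [0, 0, -0.08]
    - [0, 0, -0.19]
    - [0, 0, -0.3]
    - [-0.035, -0.128, -0.305]
    - [-0.07, -0.256, -0.305]
    - [-0.107, -0.385, -0.305]
    - [-0.1422, -0.5148, -0.305]
  dr:
    - [0, 0, 0]
    - [0, 0, 0]
    - [0, 0, 0]
    - [0, 0, 0.006]
    - [0, 0, 0.012]
    - [0, 0, 0.018]
    - [0, 0, 0.0244]
  claw: [1, 1, 1, 1, 1, 1, 1]

```text
clock: 39.5
tcp_pos: [549.8, -59.4, 120.3]
orientation: [-3.129, 0.282, 0.0]
wrist_force: [0.7, 0.5, 0.2]
opening: 0.625
```

>>> send_rows:
  travel:
    - [-0.04, -0.118, 0]
    - [-0.08, -0.236, 0]
    - [-0.12, -0.354, 0]
    - [-0.16, -0.472, 0]
    - [-0.19, -0.56, 0]
    - [-0.2027, -0.5963, 0]
    - [-0.2027, -0.5963, 0]
    - [-0.2027, -0.5963, 0]
    - [-0.2027, -0.5963, 0]
  dr:
    - [0, 0, 0]
    - [0, 0, 0]
    - [0, 0, 0]
    - [0, 0, 0]
    - [0, 0, 0]
    - [0, 0, 0]
    - [0, 0, 0]
    - [0, 0, 0]
    - [0, 0, 0]
  claw: [1, 1, 1, 1, 1, 1, 1, 1, 1]

```text
clock: 40.62
tcp_pos: [513.2, 187.1, 120.3]
orientation: [3.129, -0.282, -0.0]
wrist_force: [-0.5, 0.2, -0.9]
opening: 0.622
```

```bash
python3 - <<'E'
from h import *
s=env.read_state();print(s["tcp_pos"],R.from_rotvec(s["orientation"]).as_matrix()[:2,0],s["wrist_force"],s["opening"])
c=cap("wrist","w19.png")
E
```

```text
[513.24843764 187.05157464 120.3326383 ] [ 0.98382808 -0.17911535] [-0.5414063   0.24526373 -0.86491308] 0.6215323557976297
```

View pics/w19.png

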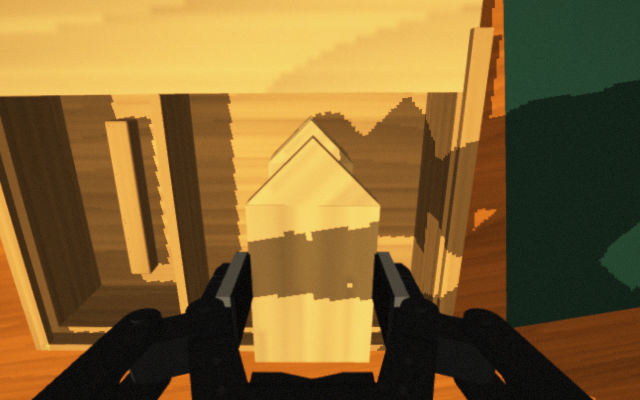

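>>> send_rows:
  travel:
    - [-0.004, 0, 0.06]
    - [-0.004, 0, 0.11]
    - [-0.004, 0, 0.155]
    - [-0.004, 0, 0.183]
    - [-0.004, 0, 0.1935]
    - [-0.004, 0, 0.195]
    - [-0.004, 0, 0.195]
    - [-0.004, 0, 0.195]
    - [-0.004, 0, 0.195]
    - [-0.004, 0, 0.14]
    - [0, 0, 0.06]
    - [0, 0, 0]
  dr:
    - [0, 0, 0]
    - [0, 0, 0]
    - [0, 0, 0]
    - [0, 0, 0]
    - [0, 0, 0]
    - [0, 0, 0]
    - [0, 0, 0]
    - [0, 0, 0]
    - [0, 0, 0]
    - [0, 0, 0]
    - [0, 0, 0]
    - [0, 0, 0]
  claw: [1, 1, 1, 1, 1, 1, 1, -0.7, -0.7, -0.7, -0.7, -0.7]

```text
clock: 42.18
tcp_pos: [513.5, 188.3, 121.9]
orientation: [-3.128, 0.28, -0.002]
wrist_force: [-0.2, 0.9, -0.0]
opening: 0.846
```

```bash
python3 - <<'E'
from h import *
c=cap("wrist","w20.png")
json.dump(dict(p=[512.44,189.13,120.0],r=Rd(-10.2).as_rotvec().tolist()),open("cmd.json","w"))
plan([(512.44,189.13,200,-10.2),(440,-100,200,-10.2)])
E
```

```text
[0.0, 0.0, -0.2] [0.0, 0.0, 0.0]
[-0.0502, 0.7435, -0.2] [0.0, 0.0, 0.0]
```

View pics/w20.png

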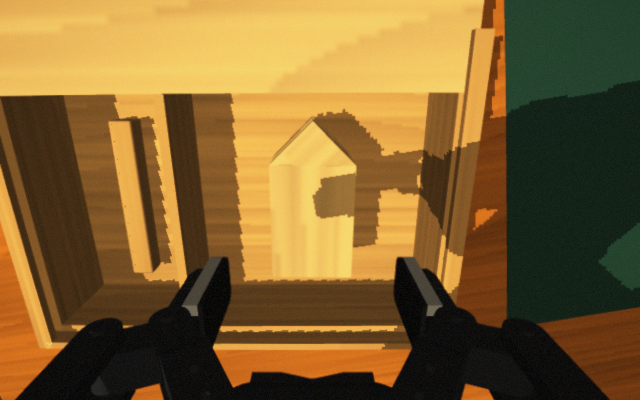

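All five boards look flush: bow (313,119), stern y = 277. I'll swing the arm clear to check from top and scene before shutting.

>>> send_rows:
  travel:
    - [0, 0, -0.1]
    - [0, 0, -0.2]
    - [-0.008, 0.12, -0.2]
    - [-0.016, 0.24, -0.2]
    - [-0.024, 0.36, -0.2]
    - [-0.032, 0.48, -0.2]
    - [-0.04, 0.6, -0.2]
    - [-0.0502, 0.7435, -0.2]
    - [-0.0502, 0.7435, -0.2]
  dr:
    - [0, 0, 0]
    - [0, 0, 0]
    - [0, 0, 0]
    - [0, 0, 0]
    - [0, 0, 0]
    - [0, 0, 0]
    - [0, 0, 0]
    - [0, 0, 0]
    - [0, 0, 0]
  claw: [-1, -1, -1, -1, -1, -1, -1, -1, -1]

```text
clock: 43.35
tcp_pos: [439.4, -103.8, 200.6]
orientation: [3.128, -0.288, 0.001]
wrist_force: [-0.9, 0.7, 0.8]
opening: 1.002
```

```bash
python3 - <<'E'
from h import *
t=cap("top","t6.png");s=cap("scene","s6.png")
A=cv2.resize(t["frame"][100:250,190:310],None,fx=4,fy=4,interpolation=cv2.INTER_CUBIC)
B=cv2.resize(s["frame"][110:230,290:440],None,fx=5,fy=5,interpolation=cv2.INTER_CUBIC)
cv2.imwrite("pics/t6z.png",A);cv2.imwrite("pics/s6z.png",B)
x,y,_=case(-40+165,0)
print(getcmd()[0])
E
```

```text
[ 440.01235042 -100.01391222  200.        ]
```

View pics/t6z.png

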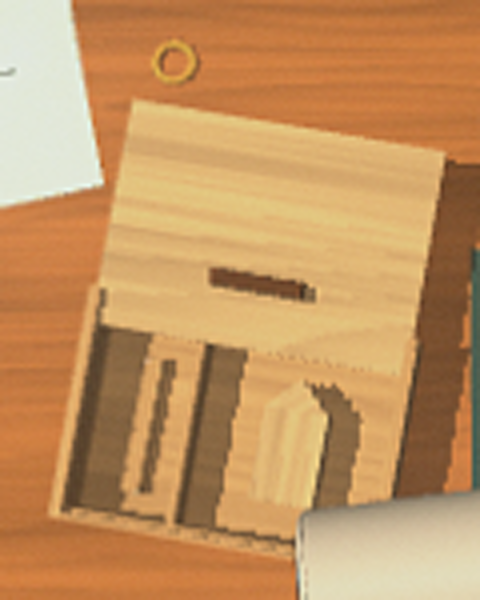

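View pics/s6z.png

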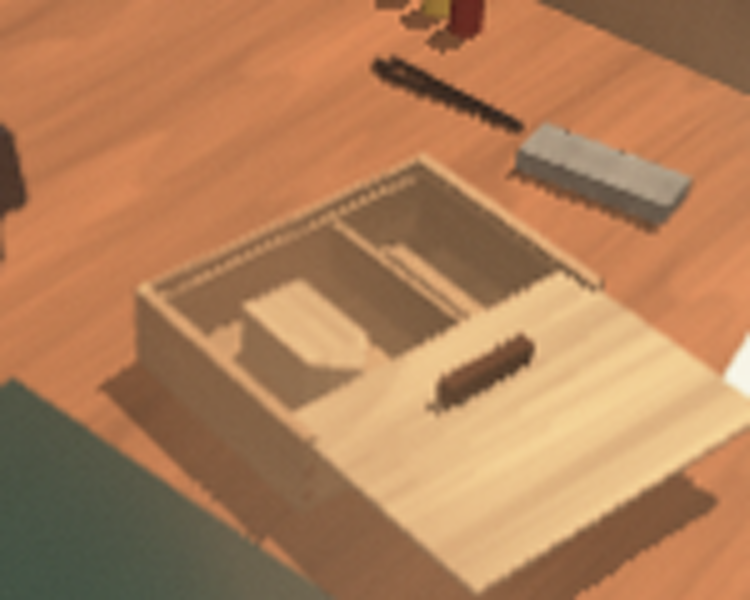

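View pics/t6.png

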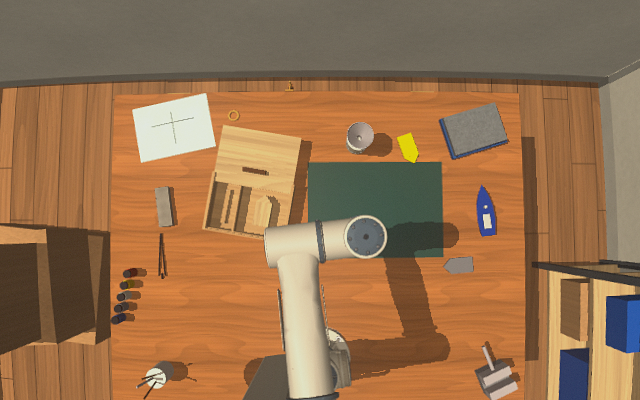

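The mat is empty, the pile shows as one boat shape at (290,445 in the crop), the spar is in the narrow part, and the bystanders haven't moved. Now I'll shut the lid.

```bash
python3 - <<'E'
from h import *
t=viewer.capture("top")
u=lambda x,y:(190+(x+.5)/4-.5,100+(y+.5)/4-.5)
P=ray(t,[u(211,267),u(209,283),u(303,299),u(306,283)],86);m=P.mean(0);print(P.round(1),m.round(1))
plan([(650.5,212,170,-100.2),(650.5,212,110,-100.2)])
plan([(650.5,212,72,-100.2)])
for u_ in (-37,-40,-42,-44):
    x,y,_=case(u_,0); plan([(x,y,72,-100.2)],False)
E
```

```text
[[664.8 250.2  86. ]
 [651.3 251.8  86. ]
 [637.2 172.5  86. ]
 [650.7 170.   86. ]] [651.  211.1  86. ]
[0.3798, -0.8609, 0.075] [0.0, 0.0, 0.5]
[0.3798, -0.8609, 0.225] [0.0, 0.0, 0.5]
[0.0, 0.0, 0.095] [0.0, 0.0, 0.0]
[-0.0001, 0.3971, 0.0] [0.0, 0.0, 0.0]
[-0.0001, 0.4046, 0.0] [0.0, 0.0, 0.0]
[-0.0001, 0.4096, 0.0] [0.0, 0.0, 0.0]
[-0.0001, 0.4146, 0.0] [0.0, 0.0, 0.0]
```

>>> send_rows:
  travel:
    - [0.045, -0.1, 0]
    - [0.09, -0.2, 0]
    - [0.135, -0.3, 0]
    - [0.18, -0.41, 0]
    - [0.23, -0.52, 0.02]
    - [0.28, -0.63, 0.04]
    - [0.33, -0.74, 0.06]
    - [0.36, -0.82, 0.075]
    - [0.3798, -0.8609, 0.075]
    - [0.3798, -0.8609, 0.15]
    - [0.3798, -0.8609, 0.225]
    - [0.3798, -0.8609, 0.225]
  dr:
    - [0, 0, 0.055]
    - [0, 0, 0.11]
    - [0, 0, 0.165]
    - [0, 0, 0.22]
    - [0, 0, 0.275]
    - [0, 0, 0.33]
    - [0, 0, 0.385]
    - [0, 0, 0.44]
    - [0, 0, 0.5]
    - [0, 0, 0.5]
    - [0, 0, 0.5]
    - [0, 0, 0.5]
  claw: [-1, -1, -1, -1, -1, -1, -1, -1, -1, -1, -1, -1]

```text
clock: 45.0
tcp_pos: [649.1, 211.9, 107.1]
orientation: [2.013, -2.404, -0.003]
wrist_force: [0.3, -0.7, -0.5]
opening: 1.0
```

```bash
python3 - <<'E'
from h import *
s=env.read_state();print(s["tcp_pos"],R.from_rotvec(s["orientation"]).as_matrix()[:2,0],s["opening"])
c=cap("wrist","w21.png")
E
```

```text
[649.07339023 211.87171265 107.09835498] [-0.17586919 -0.98440717] 1.0001575195392867
```

View pics/w21.png

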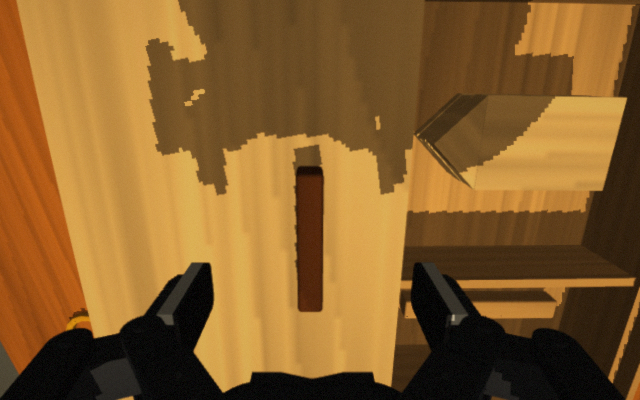

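The batten is centred at (310,240), and the pile at (525,140) looks flush. Next: grip, then slide shut.

>>> send_rows:
  travel:
    - [0, 0, 0.05]
    - [0, 0, 0.095]
    - [0, 0, 0.095]
    - [0, 0, 0.095]
    - [0, 0, 0.095]
    - [0, 0, 0.095]
    - [0, 0, 0.095]
  dr:
    - [0, 0, 0]
    - [0, 0, 0]
    - [0, 0, 0]
    - [0, 0, 0]
    - [0, 0, 0]
    - [0, 0, 0]
    - [0, 0, 0]
  claw: [-1, -1, -1, 1, 1, 1, 1]
  force: 40

```text
clock: 45.92
tcp_pos: [651.3, 210.9, 72.8]
orientation: [-2.014, 2.41, -0.0]
wrist_force: [-1.5, -0.7, 11.5]
opening: 0.15
```

>>> send_rows:
  travel:
    - [0, 0.07, 0]
    - [0, 0.14, 0]
    - [0, 0.21, 0]
    - [0, 0.28, 0]
    - [0, 0.34, 0]
    - [0, 0.38, 0]
    - [0, 0.3971, 0]
    - [0, 0.3971, 0]
    - [0, 0.3971, 0]
    - [0, 0.3971, 0]
  dr:
    - [0, 0, 0]
    - [0, 0, 0]
    - [0, 0, 0]
    - [0, 0, 0]
    - [0, 0, 0]
    - [0, 0, 0]
    - [0, 0, 0]
    - [0, 0, 0]
    - [0, 0, 0]
    - [0, 0, 0]
  claw: [1, 1, 1, 1, 1, 1, 1, 1, 1, 1]

```text
clock: 47.18
tcp_pos: [495.2, 238.5, 72.7]
orientation: [2.014, -2.41, 0.001]
wrist_force: [-2.3, -3.6, 5.7]
opening: 0.146
```

>>> send_rows:
  travel:
    - [0, 0.004, 0]
    - [0, 0.008, 0]
    - [0, 0.008, 0]
    - [0, 0.008, 0]
  dr:
    - [0, 0, 0]
    - [0, 0, 0]
    - [0, 0, 0]
    - [0, 0, 0]
  claw: [1, 1, 1, 1]

```text
clock: 47.68
tcp_pos: [492.6, 239.0, 72.8]
orientation: [2.014, -2.411, 0.002]
wrist_force: [-0.5, -4.8, 4.6]
opening: 0.152
```

>>> send_rows:
  travel:
    - [0, 0.004, 0]
    - [0, 0.005, 0]
    - [0, 0.005, 0]
    - [0, 0.005, 0]
  dr:
    - [0, 0, 0]
    - [0, 0, 0]
    - [0, 0, 0]
    - [0, 0, 0]
  claw: [1, 1, 1, 1]

```text
clock: 48.18
tcp_pos: [490.6, 239.4, 72.8]
orientation: [2.014, -2.411, 0.002]
wrist_force: [1.2, -4.7, 5.1]
opening: 0.147
```

>>> send_rows:
  travel:
    - [0, 0.004, 0]
    - [0, 0.005, 0]
    - [0, 0.005, 0]
    - [0, 0.005, 0]
  dr:
    - [0, 0, 0]
    - [0, 0, 0]
    - [0, 0, 0]
    - [0, 0, 0]
  claw: [1, 1, 1, 1]

```text
clock: 48.68
tcp_pos: [489.2, 239.7, 72.8]
orientation: [-2.014, 2.411, -0.003]
wrist_force: [2.6, -5.8, 3.3]
opening: 0.15
```

>>> send_rows:
  travel:
    - [0, 0.004, 0]
    - [0, 0.005, 0]
    - [0, 0.005, 0]
    - [0, 0.005, 0]
  dr:
    - [0, 0, 0]
    - [0, 0, 0]
    - [0, 0, 0]
    - [0, 0, 0]
  claw: [1, 1, 1, 1]

```text
clock: 49.18
tcp_pos: [489.1, 239.7, 72.8]
orientation: [-2.013, 2.409, -0.007]
wrist_force: [9.9, -8.1, -1.1]
opening: 0.148
```

The lid stopped at the end (TCP held at 489.1, resisting force up to 10 N), so it is shut. Release and rise.

>>> send_rows:
  travel:
    - [0, 0, 0]
    - [0, 0, 0]
    - [0, 0, 0]
    - [0, 0, -0.1]
    - [0, 0, -0.25]
    - [0, 0, -0.35]
    - [0, 0, -0.35]
  dr:
    - [0, 0, 0]
    - [0, 0, 0]
    - [0, 0, 0]
    - [0, 0, 0]
    - [0, 0, 0]
    - [0, 0, 0]
    - [0, 0, 0]
  claw: [-1, -1, -1, -1, -1, -1, -1]

```text
clock: 50.05
tcp_pos: [487.4, 242.1, 216.2]
orientation: [-2.01, 2.404, -0.0]
wrist_force: [-0.0, 0.7, -1.2]
opening: 0.998
```

```bash
python3 - <<'E'
from h import *
setcmd()
cap("wrist","w22.png")
plan([(330,-150,220,-100.2)])
E
```

```text
at [487.4 242.1 216.2] -100.2 op 0.998 F [-0.   0.7 -1.2] t 50.05
[1.0344, 0.2134, -0.0167] [-0.0017, 0.0019, 0.0]
```

View pics/w22.png

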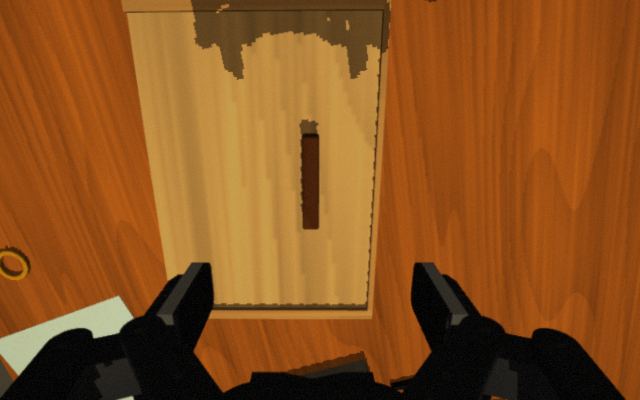

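The lid's edge meets the near wall at column ~378. I'll move aside for a final check.

>>> send_rows:
  travel:
    - [0.13, 0.027, 0]
    - [0.26, 0.053, 0]
    - [0.39, 0.08, 0]
    - [0.52, 0.107, 0]
    - [0.65, 0.13, 0]
    - [0.75, 0.15, 0]
    - [0.8, 0.16, 0]
    - [0.8, 0.16, 0]
    - [0.8, 0.16, 0]
  dr:
    - [0, 0, 0]
    - [0, 0, 0]
    - [0, 0, 0]
    - [0, 0, 0]
    - [0, 0, 0]
    - [0, 0, 0]
    - [0, 0, 0]
    - [0, 0, 0]
    - [0, 0, 0]
  claw: [-1, -1, -1, -1, -1, -1, -1, -1, -1]

```text
clock: 51.22
tcp_pos: [365.9, -62.4, 211.6]
orientation: [2.014, -2.41, -0.001]
wrist_force: [0.5, 0.7, 0.4]
opening: 0.999
```

```bash
python3 - <<'E'
from h import *
t=cap("top","t7.png");s=cap("scene","s7.png")
A=cv2.resize(t["frame"][150:250,190:310],None,fx=5.5,fy=5.5,interpolation=cv2.INTER_CUBIC);cv2.imwrite("pics/t7z.png",A)
cv2.imwrite("pics/s7z.png",cv2.resize(s["frame"][110:230,290:440],None,fx=5,fy=5,interpolation=cv2.INTER_CUBIC))
E
```

```text
(no output)
```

View pics/t7z.png

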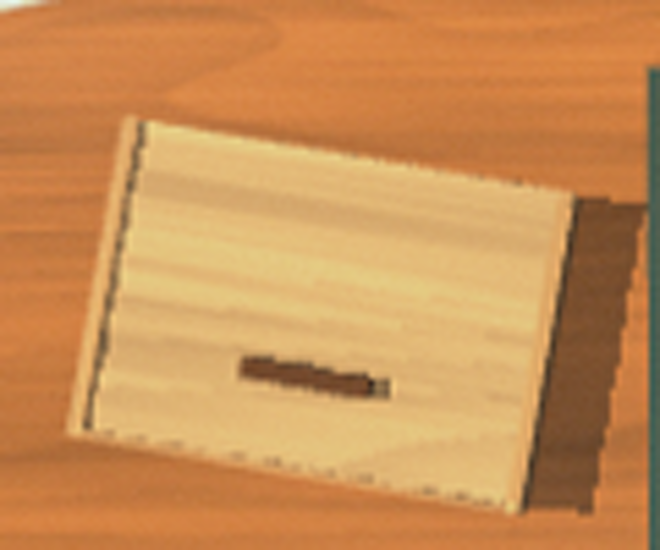

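View pics/t7.png

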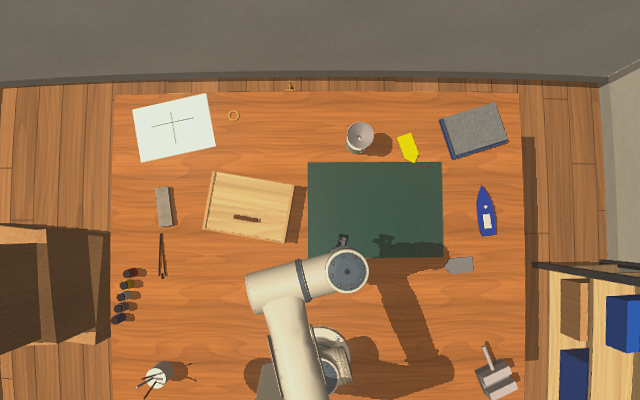

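View pics/s7z.png

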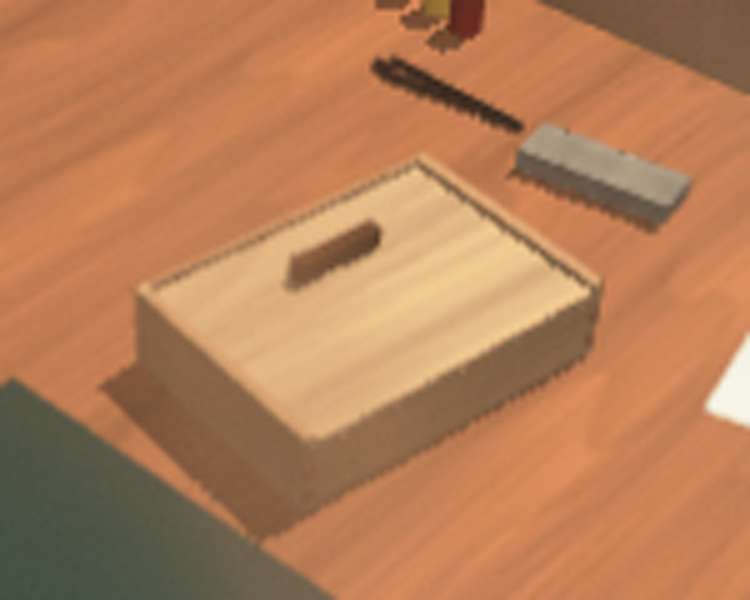

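The lid is flush with the walls all round in both views, the bystanders are where they started, and the arm is clear. Handing in.

```bash
python3 -c "
from workcell import job_done
print(job_done())"
```

```text
the job is handed in; nothing more can be done
None
```

The sailboat kit is packed away, and I handed the job in at about 51 s; it gave no verdict. I opened the lid about 160 mm and laid the one spar that was there in the narrow compartment. I stacked all five boards in the wide compartment, bows the same way, and slid the lid shut.

- **Pile:** after each placing, the pictures showed a single boat outline with no lower board's edge sticking out. I judged this by eye and estimated offsets of about 1–2 mm, against the 8 mm limit. I did not see inside again once the lid was shut.
- **Lid:** it came up against its stop with about 10 N of resistance. It looks flush with the walls in both the top and scene views.
- **Bystanders:** the hull, jar, stone, tweezers and the grey and yellow look-alikes look unmoved in the top view, and the arm was clear of everything.
- **Slip on my side:** I sent one early transfer with guessed numbers before the planner printed. It touched nothing, and I settled the arm and re-planned before going on.

No check failed at the end, and I noticed no grip slackening or knocked spar.

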